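Push a carton through the check gate and seat it on the end stop

TASK

Set the small carton upright in the wide infeed of the check lane, then push it along the lane through the swing gate until it is pressed firmly home against the sprung end stop, and hold it there for a moment without crushing it. Then take the hand out so that the gate falls fully shut behind the carton; leave everything else alone.

Things in the scene. Friction and masses are not known exactly. Their poses are not given: they have to be found in the camera images.
- carton_center (a point): centre of the small closed cardboard carton, 61 (x) x 60 (y) x 50 mm high, about 0.2 kg; the point is 25 mm above its underside; z is up, x and y lie along its sides. It starts on the bench at the left. Any of its four sides may lead in the lane.
- lane: low metal check lane fixed to the bench. Origin: on the bench under the middle of the gate; +x is the carton's travel, z up. Floor plate 4 mm thick, x = -155 to +250 mm, 130 wide. Walls 5 mm thick, tops 24 mm above the bench: 74 mm apart in the infeed, narrowing to 64 mm apart from x = -31 onward. No roof. Past the gate the carton fits wholly between shut flap and end stop.
- infeed (a point): middle of the wide infeed, where the carton is set: on the lane floor at lane x = -105, y = 0, 4 mm above the bench. The infeed runs from lane x = -155 (open end, no wall) to -70.
- gate_flap (a joint): angle of the gate flap: 0 = shut across the lane, grows as it swings open toward lane +x, its only way, to 1.75 rad. A light spring shuts it; pushing the carton through takes about 2 to 6 N. It sweeps a radius of 72 mm, so it shuts only when the carton is wholly beyond lane x = +72. It may shut behind the fingers too and bars the way back: back off 10 to 20 mm, then leave upward.
- flap_edge (a point): middle of the flap's free edge, 48 mm above the bench; at lane x = 0, y = -31 when shut. The flap is a flat grey leaf 4 mm thick, 31 to 65 mm above the bench, hinged on an upright axis at lane x = 0, y = +41. The hinge post stands at x = -12, y = +49, 70 mm high.
- end_stop: steel bracket 62 mm wide, 52 high, at the far end of the lane. Origin: foot of its near face, on the lane floor (lane x = +222); axes as the lane. It carries a rubber-faced sprung pad, 50 mm wide, on a spindle set differently each time and not measured: the pad's face is 38 to 73 mm before the bracket (lane x = +149 to +184).
- spindle_nut (a point): spindle nut of the end stop, on the bracket, 34 mm above the bench. The pad gives way 7 mm on a spring of 4.5 N per mm and follows the carton back as the push ends. Firmly home: at least 5 N between carton and pad for 0.3 s (aim for about 9 N); over 20 N crushes the carton. Sliding friction adds about 1 to 4 N to the push.
- flux_bottle: white bottle with red cap, 46 mm across, 116 mm high, standing behind the lane; bystander, origin at its foot
- oil_small: dark blue bottle with black cap, 40 mm across, 100 mm high, standing in front of the lane; bystander, origin at its foot
- driver: yellow screwdriver, 178 mm long, lying near the front edge; bystander, origin at the underside of its middle
Things that resemble listed ones, but are neither listed nor needed, are in the scene too. What is meant by the part that bears carton_center is not purple or yellow, and is the larger of those in its own colour.

How it is judged:
On the way, in this order (a step that is already met when the one before it is completed fails the run):
1. the carton stands on the lane floor in the infeed, before the gate (z of carton_center in the frame of lane between 0.024 and 0.034 m and y of carton_center in the frame of lane between -0.009 and 0.009 m and x of carton_center in the frame of lane between -0.135 and -0.05 m and angle between carton_center's own z axis and vertical below 0.1 rad and value of joint gate_flap below 0.1 rad), for 0.2 s.
2. the carton passes through the gate on the lane floor, holding the flap open (z of carton_center in the frame of lane between 0.024 and 0.034 m and y of carton_center in the frame of lane between -0.009 and 0.009 m and x of carton_center in the frame of lane between -0.03 and 0.06 m and value of joint gate_flap above 0.6 rad), for 0.05 s.
3. the carton is pressed against the end stop with 5 N or more (z of carton_center in the frame of lane between 0.024 and 0.034 m and y of carton_center in the frame of lane between -0.009 and 0.009 m and contact force between carton and end_stop above 5 N), for 0.3 s.
At the end, for the whole second after the job is handed in: The carton stands upright and at rest on the lane floor between the gate and the end stop (its centre 104 to 160 mm past the gate, within 9 mm of the lane's middle line), released, and the flap is shut to within 0.06 rad (z of carton_center in the frame of lane between 0.024 and 0.034 m and y of carton_center in the frame of lane between -0.009 and 0.009 m and x of carton_center in the frame of lane between 0.104 and 0.16 m and angle between carton_center's own z axis and vertical below 0.1 rad and value of joint gate_flap below 0.06 rad and linear speed of carton below 0.01 m/s and contact force between carton and the fingers below 0.1 N); the robot touches nothing.
It fails at once if the carton is pressed against the end stop with more than 20 N (contact force between carton and end_stop above 20 N).
It fails at once if the carton tips over (angle between carton_center's own z axis and vertical above 0.6 rad).
It fails at once if a bystander is moved by more than 30 mm (distance of any of flux_bottle, oil_small, driver from where it was at the start of the episode above 0.03 m).
It also fails if it takes over 64 s, if anything falls off the work surface, if the arm or the gripper's body presses on something with over 40 N, if the wrist force passes 120 N, or if a joint passes its speed limit or range.

ROBOT

A 6-joint arm with a two-finger parallel gripper is mounted at the origin on a cart in front of the work surface, level with it; the furniture and walls round the work are solid. World frame = base frame: x ahead of the robot, y to its left, z up, the work surface at z = 0. Lengths are in m, angles in rad, forces in N, time in s.
With the tool pointing down it reaches from about 0.3 to 0.775 m from the base axis. Payload 14.6 kg.
Tool frame: the origin (TCP) lies at the very end of the fingers, on their centre line; the grasp point (between the pads) lies 19 mm behind it; z points along the fingers, y is the direction in which the jaws open and shut (so a half turn about z gives the same grasp; the last joint's range is limited). The gripper opens to 94 mm and grips with 3 to 60 N. Pads are 16 mm wide; open, the fingers measure 119 mm over their backs; the gripper's body (75 mm by 177 mm) begins 78 mm behind the grasp point.
Start: joints at [1.12, 0.3, 1.521, -0, 1.321, -0.067], TCP at [0.206, 0.51, 0.205] pointing down, gripper open.
Joint ranges: [-3.03, 3.03], [-0.79, 2.21], [0.23, 2.52], [-1.04, 4.18], [0, 3.07], [-2.55, 2.55]. Speed limits (rad/s): [2.22, 2.22, 2.57, 3.14, 3.14, 3.14].

INTERFACE

Orientations are given as [roll, pitch, yaw] about the fixed x, y, z axes, in that order (R = Rz(yaw) Ry(pitch) Rx(roll)).
In Python, from station import ctrl, vision, ticket gives the robot as it stands.
- The arm moves only by the tool step_arm, never from a script. Its argument "steps" is a list of rows, each an object of numbers: "x", "y", "z": the shift along the tool's x, y, z in m; "ax", "ay", "az": the turn, a rotation vector about the tool's x, y, z in degrees; "claw": the finger opening in m, from 0 to 0.094. A call has 1 to 5 rows; each row shifts and turns the pose as measured when the row begins, along the tool's axes as they then stand; what a row does not reach is not made up. A row lasts 1/12 s, in which the tool goes at most 41.7 mm and 7.16 degrees, less where a joint would pass 70% of its speed; a pose out of reach is approached as far as the arm can. A call with a gripper value outside its range is refused whole. The fingers move at their own pace and stop on an object; "grip_force" is the grip in N (left out, the last holds). Time passes only in rows, so rows that do not move let the fingers close. It gives the time, the measured TCP pose, the force and the opening at its end, in the units of the state.
- ctrl.get_obs(): the state, without advancing time (a new reading comes with each control period).
- vision.camera(name): name is "scene" or "top" or "wrist"; returns (picture, depth): 384x512x3 uint8, red, green, blue; 384x512 float32, m along the optical axis (not along the pixel's ray), 0 where there is no reading.
- vision.camera_params(name): a dict with "fov_y" (degrees; the focal length in pixels is half the picture's height over the tangent of half this angle, whatever the lens; pixels are square), "cx", "cy" (the principal point, pixels), "k1" (the pictures are not rectified: a ray, as slopes to the right and down, at radius r is drawn at 1 + k1 r^2 times it, then the intrinsics apply), "origin" and "attitude" of the camera in the world; the wrist camera has in their place "mount" (4x4, takes a point from camera to tool coordinates, whose origin is the TCP and whose axes are the flange's). Camera axes: x right, y up, looking along -z (the intrinsics and any distortion apply to the point x, -y, -z); pixel columns grow to the right and rows downward; lengths in m; the calibration is good to about 2 mm. A picture is of the moment at which its call begins: read the wrist's pose just before it. camera_params takes no time and is no camera call.
- ticket.hand_in(): hands the job in, once; it reports no verdict.
The state is a dict: "time_s": time; "qpos": joint angles; "joint_vel": joint speeds; "tau": joint torques, N m; "ee_pos": TCP position; "eef_rot": TCP orientation; "force": force on the tool from outside, world axes, zero at the start; "moment": the same for the moment, N m; "grip_width": finger opening in m.
Only numpy, scipy, OpenCV 4.12 (cv2) and the standard library are available. Lean on these libraries where they do the work, as an engineer would, in place of code of your own. Each camera call takes 0.05 s, during which the arm holds its last target.

## Working session

There is one attempt and no reset: what is moved stays moved. The work goes in short steps, Python scripts to look and compute and a tool call to move; the robot and the scene stay as the last step left them, time stands still between calls to the robot, and variables do not carry over. Pictures are saved under pics/ and viewed, and the job is handed in when it is done.

Besides the shell and the picture viewer there is one more tool, called after ">>>" in YAML: its name, and indented under it one key for each argument. step_arm: Moves the arm, as the interface text tells. Its arguments: {"type":"object","properties":{"steps":{"type":"array"},"grip_force":{"type":"number"}},"required":["steps"]}

```bash
ls; mkdir -p pics
cat > h.py <<'E'
import numpy as np, cv2
from station import ctrl, vision, ticket
E
python3 - <<'E'
from h import *
o=ctrl.get_obs()
for k,v in o.items(): print(k,v)
for n in ("scene","top","wrist"):
    p,d=vision.camera(n); cv2.imwrite(f"pics/{n}0.png",cv2.cvtColor(p,cv2.COLOR_RGB2BGR)); np.save(f"pics/{n}0.npy",d)
    print(n,vision.camera_params(n))
E
```

```text
pics
time_s 0.0
qpos [ 1.12038982e+00  3.00468406e-01  1.52160105e+00  9.03230410e-06
  1.32070963e+00 -6.66009381e-02]
joint_vel [ 1.29679294e-03 -8.89236508e-05 -9.36529981e-04  4.84078752e-04
 -9.12417288e-04 -6.18786562e-04]
tau [ 2.31990671e-03 -5.31812668e+01 -3.52729547e+01  7.09124445e-02
  2.44874088e-02 -1.19656715e-04]
ee_pos [0.20583    0.5097379  0.20487937]
eef_rot [-3.14040944e+00 -8.76882043e-05  2.75778479e+00]
force [0.15406402 0.36031745 0.55280421]
moment [-0.04329915 -0.01809353 -0.00555334]
grip_width 0.0941540558809252
scene {'fov_y': 53.603560143516845, 'cx': 251.50033578594352, 'cy': 193.66027018919686, 'k1': -0.10366428883708934, 'origin': array([-0.04391373, -0.2111264 ,  0.87028903]), 'attitude': array([ 7.03401592e-01,  1.01939838e-03, -1.04766739e+00])}
top {'fov_y': 45.260088787287806, 'cx': 256.0526611064273, 'cy': 194.97599586962662, 'k1': -0.1886160559589338, 'origin': array([0.37398943, 0.12384958, 1.54102389]), 'attitude': array([ 1.15948714e-01,  2.59476029e-04, -1.58201775e+00])}
wrist {'fov_y': 60.99082872491028, 'cx': 257.54381051969256, 'cy': 195.48362123982287, 'k1': -0.09299067603870487, 'mount': array([[-5.36308314e-04,  9.66943101e-01,  2.54991671e-01,
         7.36875531e-02],
       [ 9.99999636e-01,  6.87884696e-04, -5.05260589e-04,
         6.11834342e-04],
       [-6.63963109e-04,  2.54991308e-01, -9.66943117e-01,
        -1.78704674e-01],
       [ 0.00000000e+00,  0.00000000e+00,  0.00000000e+00,
         1.00000000e+00]])}
```

View pics/scene0.png

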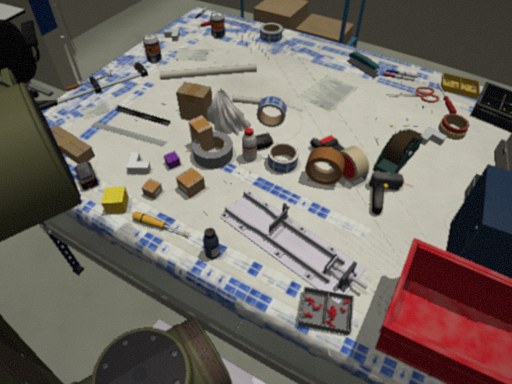

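View pics/top0.png

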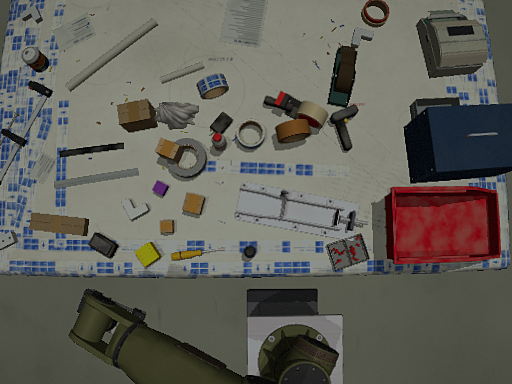

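View pics/wrist0.png

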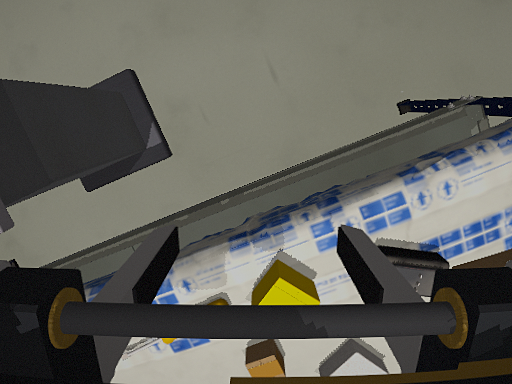

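The top picture shows the likely carton at about (194,204), with a small look-alike at (167,227). The lane runs from (238,205) to (360,220), with the gate post near (284,195). Next I'll enlarge these areas and measure them.

```bash
cat > h.py <<'E'
import numpy as np, cv2
from station import ctrl, vision, ticket
from scipy.spatial.transform import Rotation as R
def pose(n,o=None):
    P=vision.camera_params(n)
    if 'mount' in P:
        o=o or ctrl.get_obs()
        T=np.eye(4);T[:3,:3]=R.from_euler('xyz',o['eef_rot']).as_matrix();T[:3,3]=o['ee_pos']
        return P,T@P['mount']
    T=np.eye(4);T[:3,:3]=R.from_euler('xyz',P['attitude']).as_matrix();T[:3,3]=P['origin']
    return P,T
def rays(P,uv):
    uv=np.atleast_2d(np.asarray(uv,float)); f=192/np.tan(np.radians(P['fov_y']/2))
    K=np.array([[f,0,P['cx']],[0,f,P['cy']],[0,0,1]])
    s=cv2.undistortPoints(uv.reshape(-1,1,2),K,np.array([P['k1'],0,0,0,0])).reshape(-1,2)
    return np.c_[s[:,0],-s[:,1],-np.ones(len(s))]
def onplane(PT,uv,z):
    P,T=PT; r=rays(P,uv)@T[:3,:3].T; o=T[:3,3]
    t=(np.asarray(z)-o[2])/r[:,2]
    return o+r*t[:,None]
def bydepth(PT,uv,d):
    P,T=PT; return (rays(P,uv)*np.asarray(d).reshape(-1,1))@T[:3,:3].T+T[:3,3]
def cloud(PT,D,box=None):
    u0,v0,u1,v1=box or (0,0,512,384)
    vv,uu=np.mgrid[v0:v1,u0:u1]; d=D[v0:v1,u0:u1].ravel()
    X=bydepth(PT,np.c_[uu.ravel(),vv.ravel()],d); return X.reshape(v1-v0,u1-u0,3)
def crop(img,name,box,s):
    u0,v0,u1,v1=box; cv2.imwrite(name,cv2.resize(img[v0:v1,u0:u1],None,fx=s,fy=s,interpolation=cv2.INTER_CUBIC))
def shot(n,name):
    PT=pose(n); p,d=vision.camera(n); b=cv2.cvtColor(p,cv2.COLOR_RGB2BGR); cv2.imwrite(f"pics/{name}.png",b); np.save(f"pics/{name}.npy",d); return PT,b,d
E
python3 - <<'E'
from h import *
b=cv2.imread('pics/top0.png'); D=np.load('pics/top0.npy'); PT=pose('top')
crop(b,'pics/t_lane.png',(225,170,385,280),5); crop(b,'pics/t_cart.png',(110,130,230,270),4)
b2=cv2.imread('pics/scene0.png'); crop(b2,'pics/s_lane.png',(210,180,370,310),5)
np.set_printoptions(precision=4,suppress=True)
for name,box in dict(cart=(180,188,210,220),small=(155,215,178,238),tapebox=(150,130,190,170)).items():
    C=cloud(PT,D,box).reshape(-1,3); zt=np.percentile(C[:,2],90)
    m=(C[:,2]>zt-.008); q=cv2.minAreaRect((C[m][:,:2]*1000).astype(np.float32)); print(name,zt,q,C[m][:,2].mean())
for uv in [(220,220),(250,232),(300,240)]: print(bydepth(PT,uv,D[uv[1],uv[0]]))
E
```

```text
cart 0.05294724314175174 ((473.6092529296875, 233.14447021484375), (287.0799865722656, 71.15454864501953), 61.572113037109375) 0.072710252024774
small 0.037899519362716426 ((426.7972412109375, 283.118896484375), (332.1120910644531, 48.19791793823242), 79.91383361816406) 0.044924011771876216
tapebox 0.09585812658130347 ((562.0299072265625, 268.0810546875), (469.0556640625, 68.07708740234375), 45.747100830078125) 0.12634377596649202
[[0.4702 0.2439 0.0022]]
[[ 0.4292  0.1439 -0.0014]]
[[ 0.4004 -0.0231 -0.002 ]]
```

View pics/t_lane.png

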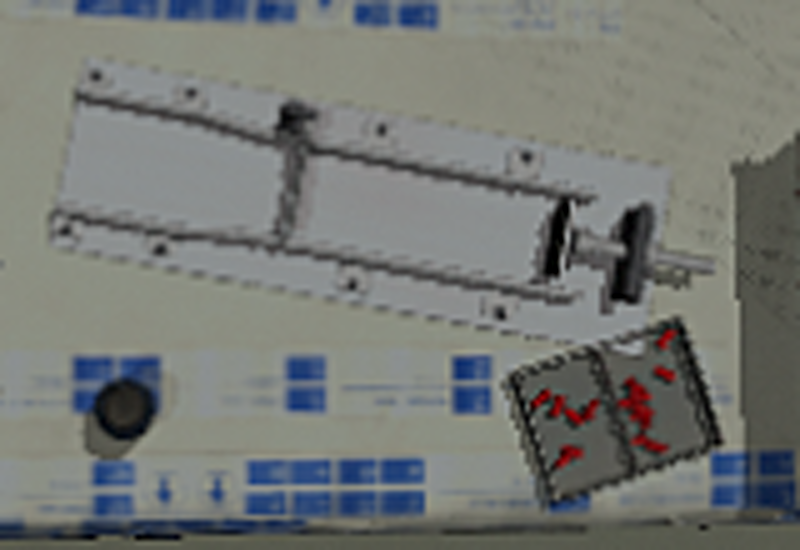

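View pics/t_cart.png

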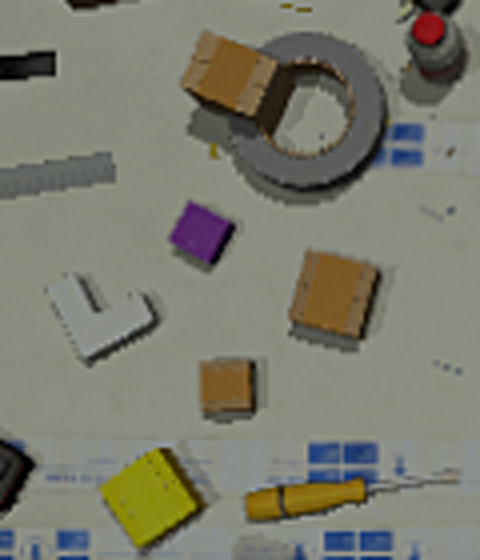

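View pics/s_lane.png

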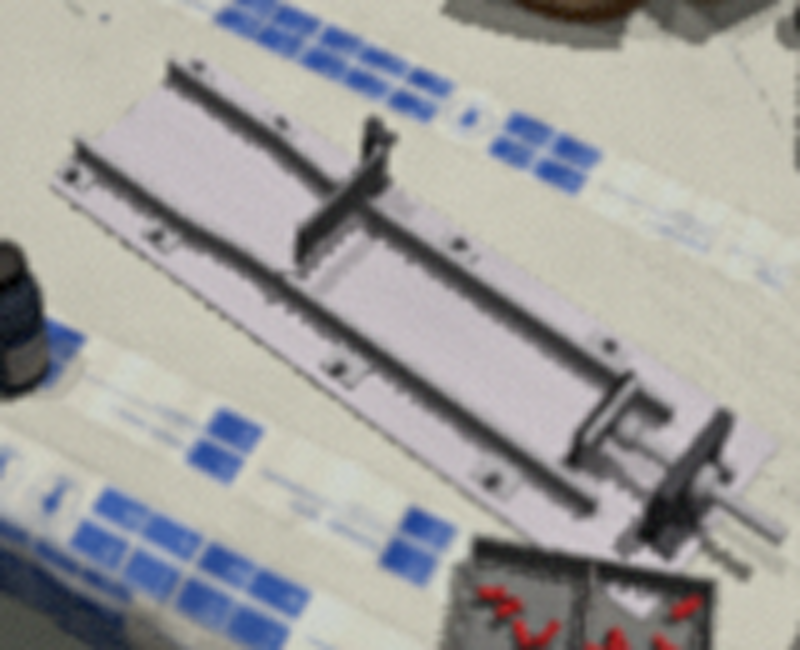

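In the enlarged crops, the carton's top corners in the top crop (scale 4, offset 110,130) are (312,250), (382,262), (362,338) and (292,322). The lane plate corners in the lane crop are near (82,60), (50,243) and (668,170). The pad is near x≈550 and the bracket near x≈625.

Run:
```python
from h import *
np.set_printoptions(precision=4,suppress=True)
PT=pose('top');D=np.load('pics/top0.npy')
c=np.array([(312,250),(382,262),(362,338),(292,322)])/4+[110,130]-.375
X=onplane(PT,c,.05); print('carton',X,X.mean(0),np.linalg.norm(np.diff(X,axis=0),axis=1))
e=X[1]-X[0];e2=X[2]-X[3];print(np.degrees(np.arctan2(e[1],e[0])),np.degrees(np.arctan2(e2[1],e2[0])))
e=X[0]-X[3];e2=X[1]-X[2];print(np.degrees(np.arctan2(e[1],e[0])),np.degrees(np.arctan2(e2[1],e2[0])))
L=lambda p:np.array(p)/5+[225,170]-.4
P=onplane(PT,L([(82,60),(50,243),(668,170)]),.004);print('plate',P,np.linalg.norm(np.diff(P,axis=0),axis=1))
W=onplane(PT,L([(77,95),(592,198),(55,213),(577,298),(278,140),(282,238)]),.024);print('walltops',W)
for a,b in((4,1),(5,3)):
    v=W[b]-W[a];print('ang',np.degrees(np.arctan2(v[1],v[0])),np.linalg.norm(v))
# lane axes
up=P[2]-P[0];ux=up/np.linalg.norm(up);uy=np.array([-ux[1],ux[0],0]);print('yaw',np.degrees(np.arctan2(ux[1],ux[0])))
# scene cam
PS=pose('scene');S=lambda p:np.array(p)/5+[210,180]-.4
Q=onplane(PS,S([(170,52),(50,187),(778,447),(535,540)]),.004);print('scene plate',Q,np.linalg.norm(np.diff(Q,axis=0),axis=1))
v=Q[2]-Q[0];print(np.degrees(np.arctan2(v[1],v[0])),np.linalg.norm(v));v=Q[3]-Q[1];print(np.degrees(np.arctan2(v[1],v[0])))
b2=cv2.imread('pics/scene0.png');crop(b2,'pics/s_cart.png',(70,110,230,250),5)
```

```text
carton [[0.5596 0.3463 0.05  ]
 [0.549  0.2887 0.05  ]
 [0.487  0.305  0.05  ]
 [0.5006 0.3625 0.05  ]] [0.524  0.3256 0.05  ] [0.0586 0.0642 0.0591]
-100.3615465106317 -103.31233182526987
-15.308163554645404 -14.719488809531146
plate [[ 0.599   0.1725  0.004 ]
 [ 0.4756  0.1948  0.004 ]
 [ 0.5197 -0.2231  0.004 ]] [0.1253 0.4203]
walltops [[ 0.5726  0.1754  0.024 ]
 [ 0.4998 -0.1665  0.024 ]
 [ 0.4941  0.1905  0.024 ]
 [ 0.4334 -0.1545  0.024 ]
 [ 0.541   0.0423  0.024 ]
 [ 0.4759  0.0407  0.024 ]]
ang -101.17341212575319 0.2128154697883583
ang -102.2704394823447 0.19977228664790797
yaw -101.32849459861607
scene plate [[ 0.5928  0.1846  0.004 ]
 [ 0.4714  0.1918  0.004 ]
 [ 0.5174 -0.2261  0.004 ]
 [ 0.4073 -0.137   0.004 ]] [0.1215 0.4204 0.1416]
-100.39630034176876 0.41747867908266734
-101.04071812351499
```

View pics/s_cart.png

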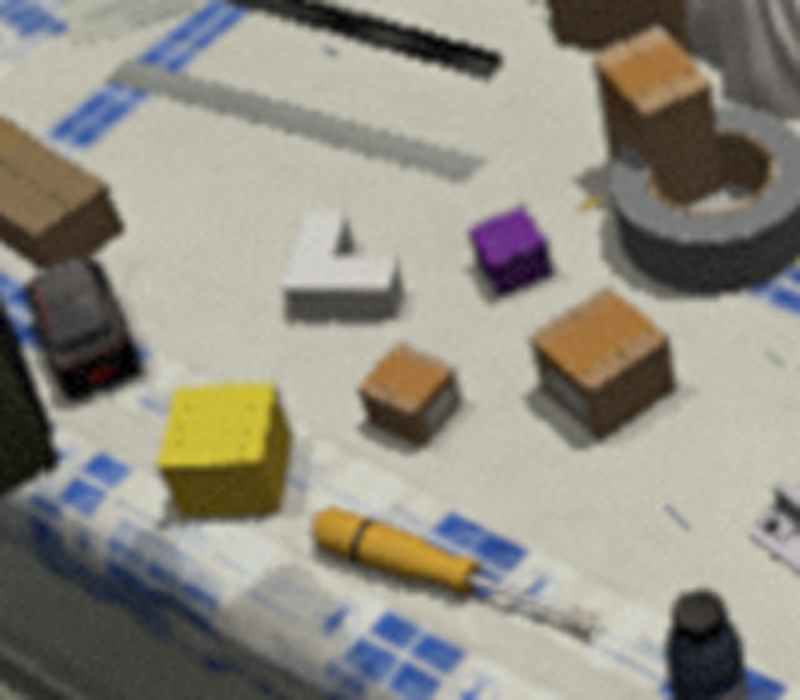

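>>> step_arm:
  steps:
    - {"x":-0.036,"y":-0.005}
    - {"x":-0.036,"y":-0.005}
    - {"x":-0.036,"y":-0.005}
    - {"x":-0.036,"y":-0.005}
    - {"x":-0.036,"y":-0.005}

```text
validation failed for argument at $.st...
```

>>> step_arm:
  steps:
    - {"x":-0.036,"y":-0.005}
    - {"x":-0.036,"y":-0.005}
    - {"x":-0.036,"y":-0.005}
    - {"az":-5}
    - {"az":-5}

```text
validation failed for argument at $.st...
```

Run:
```python
from h import *
PT,b,D=shot('wrist','w1');o=ctrl.get_obs();print(o['time_s'],o['ee_pos'],o['eef_rot'],o['force'])
```

```text
0.2 [0.20587859 0.50985394 0.20513059] [-3.14093681e+00 -5.56737205e-05  2.75782846e+00] [-0.24436386  0.58037901  0.07084238]
```

View pics/w1.png

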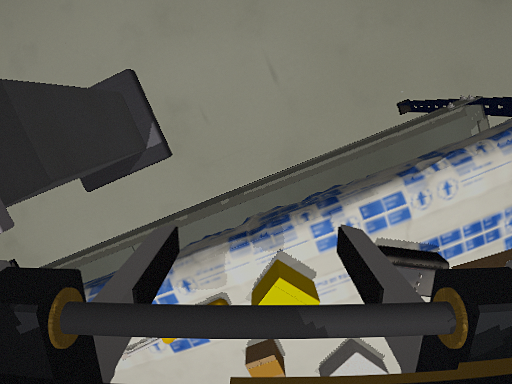

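The arm hasn't moved because both calls were refused. I'll retry with every field filled in.

>>> step_arm:
  steps:
    - {"x":-0.036,"y":-0.005,"z":0,"ax":0,"ay":0,"az":0,"claw":0.094}
    - {"x":-0.036,"y":-0.005,"z":0,"ax":0,"ay":0,"az":0,"claw":0.094}
    - {"x":-0.036,"y":-0.005,"z":0,"ax":0,"ay":0,"az":0,"claw":0.094}
    - {"x":-0.036,"y":-0.005,"z":0,"ax":0,"ay":0,"az":0,"claw":0.094}
    - {"x":-0.036,"y":-0.005,"z":0,"ax":0,"ay":0,"az":0,"claw":0.094}

```text
time_s: 0.62
ee_pos: [0.3636, 0.4191, 0.2043]
eef_rot: [-3.14, -0.001, 2.768]
force: [-0.2, -0.3, 0.3]
grip_width: 0.0942
```

>>> step_arm:
  steps:
    - {"x":-0.036,"y":-0.005,"z":0,"ax":0,"ay":0,"az":0,"claw":0.094}
    - {"x":-0.036,"y":-0.005,"z":0,"ax":0,"ay":0,"az":0,"claw":0.094}
    - {"x":-0.036,"y":-0.005,"z":0,"ax":0,"ay":0,"az":0,"claw":0.094}
    - {"x":-0.036,"y":-0.005,"z":0,"ax":0,"ay":0,"az":-5,"claw":0.094}
    - {"x":-0.036,"y":-0.005,"z":0,"ax":0,"ay":0,"az":-5,"claw":0.094}

```text
time_s: 1.03
ee_pos: [0.5304, 0.3265, 0.2037]
eef_rot: [-3.14, -0.002, 2.945]
force: [0.7, 0.2, 0.3]
grip_width: 0.0941
```

Run:
```python
from h import *
PT,b,D=shot('wrist','w2');o=ctrl.get_obs();print(o['time_s'],o['ee_pos'],o['eef_rot'],o['force'])
```

```text
1.0833 [0.53513416 0.32325416 0.20304559] [-3.13890546e+00 -1.33347757e-03  2.95018135e+00] [ 4.5175691  -2.37290771 -0.17958257]
```

View pics/w2.png

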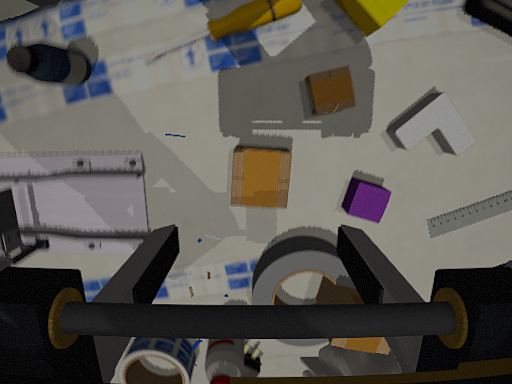

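The wrist picture shows the carton top at about (232–291, 146–208), with the lane infeed at the left (0–148, 152–255) and the gate flap near (5,230). I'll take it again now that the arm is still, then measure.

Run:
```python
from h import *
o=ctrl.get_obs();PT,b,D=shot('wrist','w3');print(o['time_s'],o['ee_pos'],o['eef_rot'],o['force'],o['joint_vel'].round(3))
np.save('pics/w3T.npy',PT[1])
crop(b,'pics/w3c.png',(215,130,315,225),7); crop(b,'pics/w3l.png',(0,130,180,270),4)
```

```text
1.0833 [0.53513416 0.32325416 0.20304559] [-3.13890546e+00 -1.33347757e-03  2.95018135e+00] [ 4.5175691  -2.37290771 -0.17958257] [ 0.065 -0.047  0.095  0.004 -0.031  0.306]
```

View pics/w3c.png

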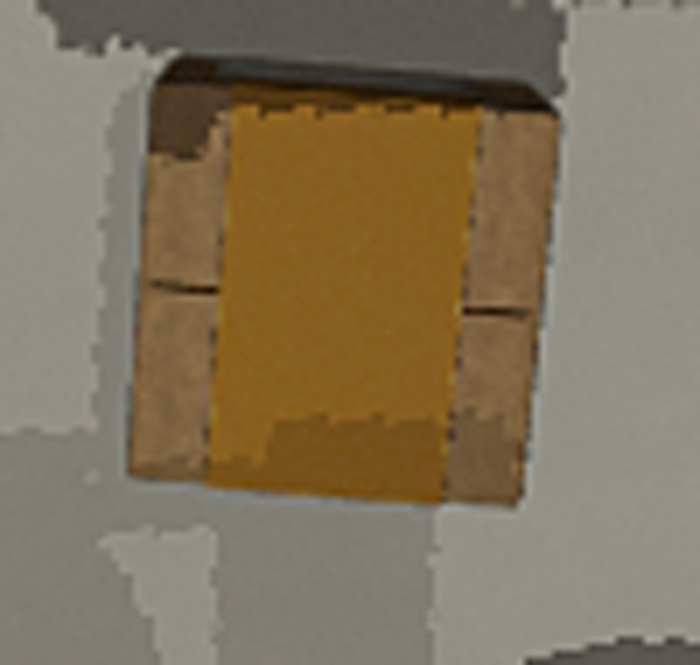

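View pics/w3l.png

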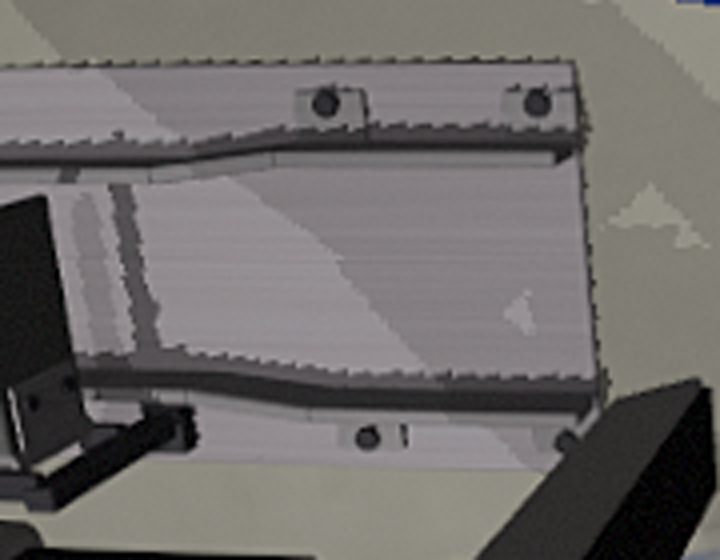

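Run:
```python
from h import *
np.set_printoptions(precision=4,suppress=True)
T=np.load('pics/w3T.npy');PT=(vision.camera_params('wrist'),T);D=np.load('pics/w3.npy')
an=lambda v:np.degrees(np.arctan2(v[1],v[0]))
c=np.array([(152,88),(558,112),(518,507),(128,478)])/7+[215,130]-.43
X=onplane(PT,c,.05);print('carton',X,X.mean(0),np.linalg.norm(np.diff(X,axis=0),axis=1),an(X[0]-X[1]),an(X[3]-X[2]),an(X[2]-X[1]),an(X[3]-X[0]))
C=cloud(PT,D,(240,155,280,200));print('topz',np.median(C[...,2]))
L=np.array([(8,65),(575,62),(600,380),(450,468),(545,472)])/4+[0,130]-.38
P=onplane(PT,L,.004);print(P,an(P[0]-P[1]),an(P[3]-P[4]),an(P[1]-P[2]))
C=cloud(PT,D,(60,175,100,215));print('floorz',np.median(C[...,2]));
C=cloud(PT,D,(160,210,200,230));print('benchz',np.median(C[...,2]))
W=onplane(PT,np.array([(585,127),(290,127),(600,380),(300,378),(215,140),(8,147)])/4+[0,130]-.38,.024);print('wall',W,an(W[1]-W[0]),an(W[3]-W[2]),an(W[5]-W[4]))
```

```text
carton [[0.4898 0.3105 0.05  ]
 [0.5044 0.3675 0.05  ]
 [0.5619 0.3518 0.05  ]
 [0.5463 0.2949 0.05  ]] [0.5256 0.3312 0.05  ] [0.0589 0.0597 0.0591] -104.31834936006317 -105.37889498866531 -15.26354911755812 -15.437403320829867
topz 0.04966463955041506
[[0.4381 0.0202 0.004 ]
 [0.4754 0.1992 0.004 ]
 [0.5717 0.1798 0.004 ]
 [0.5915 0.1229 0.004 ]
 [0.5984 0.1534 0.004 ]] -101.76818786485664 -102.68851252353952 168.60181197296376
floorz 0.0032993307607377675
benchz -0.0004993884990453223
wall [[0.4929 0.2045 0.024 ]
 [0.4755 0.1192 0.024 ]
 [0.566  0.1882 0.024 ]
 [0.5485 0.0969 0.024 ]
 [0.4744 0.0952 0.024 ]
 [0.4624 0.0279 0.024 ]] -101.53076182842268 -100.86736349788984 -100.06588265215211
```

>>> step_arm:
  steps:
    - {"x":0,"y":0,"z":0,"ax":0,"ay":0,"az":3,"claw":0.094}
    - {"x":0.008,"y":0.008,"z":0.03,"ax":0,"ay":0,"az":0,"claw":0.094}
    - {"x":0,"y":0,"z":0.02,"ax":0,"ay":0,"az":0,"claw":0.094}
    - {"x":0,"y":0,"z":0,"ax":0,"ay":0,"az":0,"claw":0.094}

```text
time_s: 1.47
ee_pos: [0.5273, 0.3341, 0.1511]
eef_rot: [-3.139, -0.002, 2.881]
force: [0.6, -0.2, -1.2]
grip_width: 0.0939
```

>>> step_arm:
  steps:
    - {"x":0.001,"y":-0.004,"z":0.035,"ax":0,"ay":0,"az":0,"claw":0.094}
    - {"x":0,"y":0,"z":0.035,"ax":0,"ay":0,"az":0,"claw":0.094}
    - {"x":0,"y":0,"z":0.02,"ax":0,"ay":0,"az":0,"claw":0.094}
    - {"x":0,"y":0,"z":0,"ax":0,"ay":0,"az":0,"claw":0.094}

```text
time_s: 1.8
ee_pos: [0.5247, 0.3323, 0.0619]
eef_rot: [3.141, 0.001, 2.881]
force: [-0.2, -0.0, -0.5]
grip_width: 0.0939
```

Run:
```python
from h import *
PT,b,D=shot('wrist','w4');o=ctrl.get_obs();print(o['time_s'],o['ee_pos'],o['eef_rot'],o['force'])
```

```text
1.85 [0.5253904  0.33269406 0.06401072] [3.13943468e+00 2.10526668e-03 2.88076707e+00] [0.43667773 0.22968194 0.06987382]
```

View pics/w4.png

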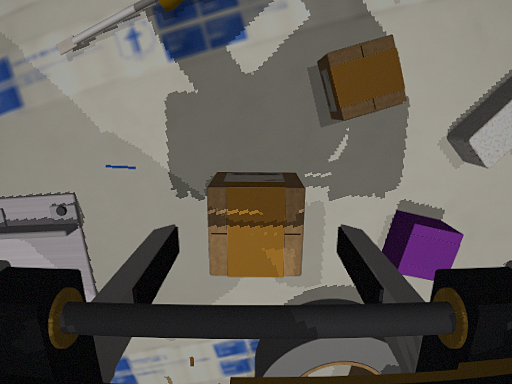

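The carton sits centred between the open fingers: it spans columns 208–303 and the fingers are at 178 and 338. I'll go down now.

>>> step_arm:
  steps:
    - {"x":0,"y":-0.002,"z":0.02,"ax":0,"ay":0,"az":0,"claw":0.094}
    - {"x":0,"y":0,"z":0.02,"ax":0,"ay":0,"az":0,"claw":0.094}
    - {"x":0,"y":0,"z":0.013,"ax":0,"ay":0,"az":0,"claw":0.094}
    - {"x":0,"y":0,"z":0,"ax":0,"ay":0,"az":0,"claw":0.094}
  grip_force: 12

```text
time_s: 2.18
ee_pos: [0.5285, 0.3338, 0.0188]
eef_rot: [3.132, 0.01, 2.881]
force: [-0.8, 0.1, -0.6]
grip_width: 0.094
```

```bash
cat > to.py <<'E'
import sys; from h import *
np.set_printoptions(precision=4,suppress=True)
x,y,z,yaw=map(float,sys.argv[1:5]); o=ctrl.get_obs()
Rm=R.from_euler('xyz',o['eef_rot']); Rd=R.from_euler('xyz',[np.pi,0,np.radians(yaw)])
print(o['time_s'],o['ee_pos'],o['eef_rot'],'F',o['force'],o['grip_width'],'v',np.abs(o['joint_vel']).max())
print('shift',Rm.inv().apply(np.array([x,y,z])-o['ee_pos']),'turn',np.degrees((Rm.inv()*Rd).as_rotvec()))
E
python3 to.py .5253 .330 .014 165
```

```text
2.1833 [0.5285 0.3338 0.0188] [3.1318 0.0099 2.8809] F [-0.8365  0.0993 -0.6097] 0.09397194524303647 v 0.04319961599124291
shift [ 0.0021 -0.0046  0.0047] turn [0.562  0.5646 0.068 ]
```

>>> step_arm:
  steps:
    - {"x":0.002,"y":-0.004,"z":0.004,"ax":0.5,"ay":0.5,"az":0,"claw":0.094}
    - {"x":0,"y":0,"z":0,"ax":0,"ay":0,"az":0,"claw":0.094}
    - {"x":0,"y":0,"z":0,"ax":0,"ay":0,"az":0,"claw":0.094}

```text
time_s: 2.43
ee_pos: [0.5269, 0.3314, 0.0188]
eef_rot: [3.138, 0.004, 2.881]
force: [0.4, -0.7, -0.0]
grip_width: 0.0941
```

```bash
python3 to.py .5253 .330 .014 165
```

```text
2.4333 [0.5269 0.3314 0.0188] [3.1382 0.0035 2.8811] F [ 0.4268 -0.6686 -0.0266] 0.09405949751012237 v 0.01784103322522936
shift [ 0.0012 -0.0018  0.0048] turn [0.1926 0.2009 0.0744]
```

>>> step_arm:
  steps:
    - {"x":0,"y":-0.002,"z":0.008,"ax":0.2,"ay":0.2,"az":0,"claw":0.094}
    - {"x":0,"y":0,"z":0,"ax":0,"ay":0,"az":0,"claw":0.05}
    - {"x":0,"y":0,"z":0,"ax":0,"ay":0,"az":0,"claw":0.05}
    - {"x":0,"y":0,"z":0,"ax":0,"ay":0,"az":0,"claw":0.05}
    - {"x":0,"y":0,"z":0,"ax":0,"ay":0,"az":0,"claw":0.05}

```text
time_s: 2.85
ee_pos: [0.5275, 0.3297, 0.0127]
eef_rot: [3.14, 0.002, 2.881]
force: [-0.3, 0.6, -0.1]
grip_width: 0.0709
```

```bash
python3 to.py .5253 .330 .014 165
```

```text
2.85 [0.5275 0.3297 0.0127] [3.1398 0.0021 2.8808] F [-0.2789  0.6291 -0.1152] 0.07089713672357725 v 0.0027772054360166508
shift [ 0.0022 -0.0003 -0.0013] turn [0.1035 0.1178 0.0583]
```

>>> step_arm:
  steps:
    - {"x":0,"y":0,"z":0,"ax":0,"ay":0,"az":0,"claw":0.04}
    - {"x":0,"y":0,"z":0,"ax":0,"ay":0,"az":0,"claw":0.04}
    - {"x":0,"y":0,"z":0,"ax":0,"ay":0,"az":0,"claw":0.04}
    - {"x":0,"y":0,"z":0,"ax":0,"ay":0,"az":0,"claw":0.04}

```text
time_s: 3.18
ee_pos: [0.5275, 0.3298, 0.0128]
eef_rot: [3.14, 0.002, 2.881]
force: [0.1, 0.4, -0.5]
grip_width: 0.0599
```

>>> step_arm:
  steps:
    - {"x":0,"y":0,"z":-0.035,"ax":0,"ay":0,"az":0,"claw":0.04}
    - {"x":0,"y":0,"z":-0.04,"ax":0,"ay":0,"az":0,"claw":0.04}
    - {"x":0,"y":0,"z":-0.04,"ax":0,"ay":0,"az":0,"claw":0.04}
    - {"x":0.03,"y":-0.04,"z":-0.04,"ax":0,"ay":0,"az":-3.8,"claw":0.04}
    - {"x":0.02,"y":-0.04,"z":-0.02,"ax":0,"ay":0,"az":0,"claw":0.04}

```text
time_s: 3.6
ee_pos: [0.4763, 0.2794, 0.1692]
eef_rot: [-3.135, -0.008, 2.952]
force: [1.3, -0.6, -0.9]
grip_width: 0.0602
```

>>> step_arm:
  steps:
    - {"x":0,"y":-0.02,"z":0,"ax":0,"ay":0,"az":0,"claw":0.04}
    - {"x":0,"y":0,"z":0,"ax":0,"ay":0,"az":0,"claw":0.04}
    - {"x":0,"y":0,"z":0,"ax":0,"ay":0,"az":0,"claw":0.04}

```text
time_s: 3.85
ee_pos: [0.4704, 0.2565, 0.1748]
eef_rot: [-3.139, -0.002, 2.952]
force: [0.2, -0.2, -3.2]
grip_width: 0.06
```

```bash
python3 to.py .5265 .1355 .18 168.8
python3 - <<'E'
from h import *
PT,b,D=shot('wrist','w5');np.save('pics/w5T.npy',PT[1])
PT,b,D=shot('top','t5'); crop(b,'pics/t5l.png',(225,170,385,280),5)
E
```

```text
3.85 [0.4704 0.2565 0.1748] [-3.1389 -0.0023  2.9516] F [ 0.2388 -0.2412 -3.2191] 0.05999591878451453 v 0.03086122604547091
shift [-0.0779 -0.1083 -0.0051] turn [-0.155  -0.1319  0.3166]
```

View pics/w5.png

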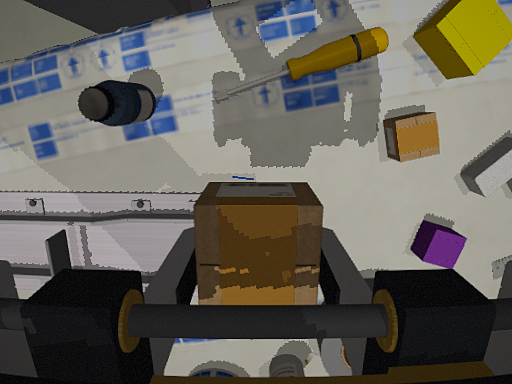

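The carton is held level and the force reads about −3 N, consistent with the extra weight. The lane shows at lower left but its back wall is hidden, so I'll move further out over +x for a clear view.

>>> step_arm:
  steps:
    - {"x":-0.04,"y":0,"z":-0.02,"ax":0,"ay":0,"az":0.3,"claw":0.04}
    - {"x":-0.04,"y":0,"z":-0.02,"ax":0,"ay":0,"az":0,"claw":0.04}
    - {"x":-0.03,"y":-0.01,"z":-0.01,"ax":0,"ay":0,"az":0,"claw":0.04}
    - {"x":0,"y":0,"z":0,"ax":0,"ay":0,"az":0,"claw":0.04}
    - {"x":0,"y":0,"z":0,"ax":0,"ay":0,"az":0,"claw":0.04}

```text
time_s: 4.37
ee_pos: [0.5759, 0.2282, 0.2154]
eef_rot: [-3.131, -0.016, 2.951]
force: [0.0, 0.3, -2.8]
grip_width: 0.06
```

```bash
python3 to.py .5265 .1355 .18 168.8
python3 - <<'E'
from h import *
PT,b,D=shot('wrist','w6');np.save('pics/w6T.npy',PT[1])
crop(b,'pics/w6l.png',(0,110,200,260),4)
E
```

```text
4.3667 [0.5759 0.2282 0.2154] [-3.1308 -0.0158  2.9509] F [ 0.0068  0.2843 -2.7546] 0.060016231350572 v 0.06586507313656559
shift [ 0.0303 -0.1     0.037 ] turn [-0.6195 -0.9048  0.2785]
```

View pics/w6l.png

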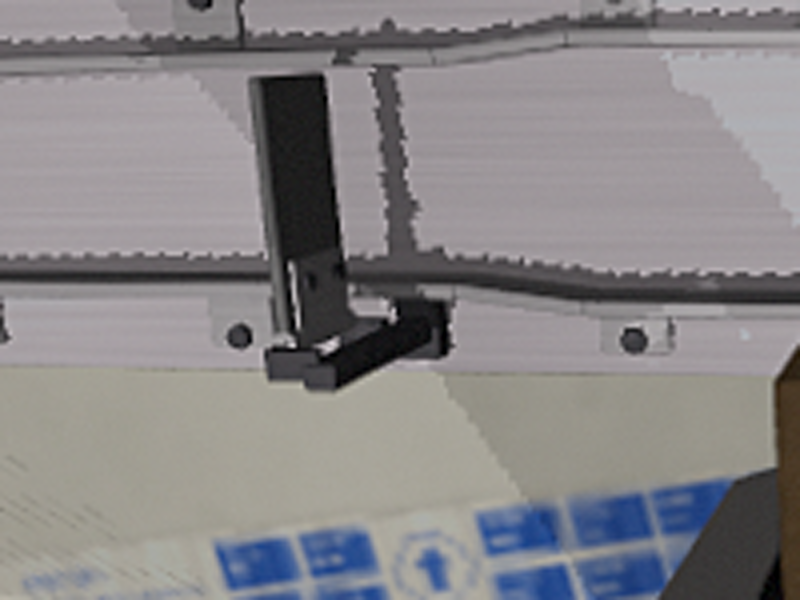

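View pics/t5l.png

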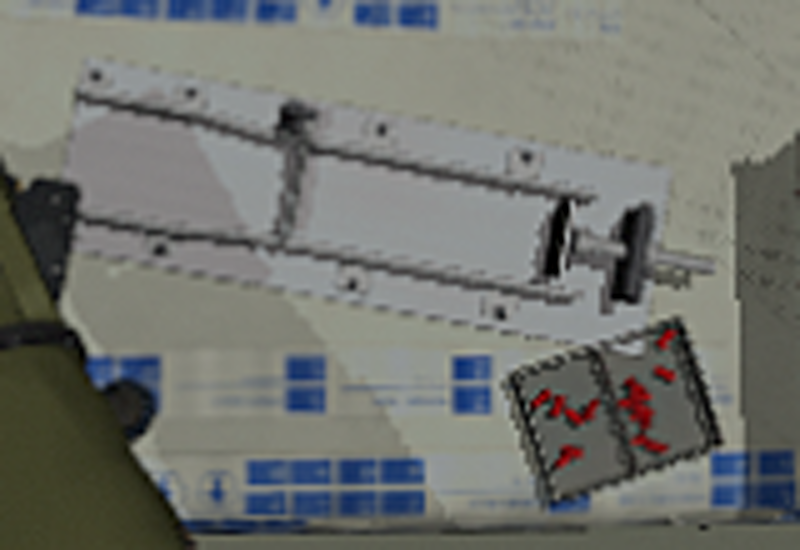

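Run:
```python
from h import *
np.set_printoptions(precision=4,suppress=True)
T=np.load('pics/w6T.npy');PT=(vision.camera_params('wrist'),T);D=np.load('pics/w6.npy')
for u in (20,120,170,190):
    X=cloud(PT,D,(u,110,u+1,210))[:,0]
    print(u); 
    for i in range(100):
        if X[i,2]>.009 or i%20==0: print(i+110,X[i])
```

```text
20
110 [ 0.438  -0.0481  0.0034]
124 [ 0.4569 -0.0399  0.0218]
125 [ 0.4582 -0.039   0.0235]
126 [ 0.4593 -0.0398  0.0229]
127 [ 0.4602 -0.0411  0.0216]
130 [ 0.4616 -0.0558  0.0041]
150 [ 0.4856 -0.0642  0.0044]
170 [ 0.5101 -0.0749  0.0024]
178 [ 0.5198 -0.0709  0.0119]
179 [ 0.5208 -0.0671  0.0171]
180 [ 0.5219 -0.0644  0.021 ]
181 [ 0.523  -0.0625  0.0238]
182 [ 0.5242 -0.0636  0.023 ]
183 [ 0.5254 -0.0638  0.0234]
190 [ 0.5354 -0.0849  0.0021]
120
110 [0.467  0.0802 0.003 ]
120 [0.4798 0.0853 0.0225]
121 [0.4809 0.0851 0.0229]
122 [0.4821 0.0851 0.0235]
123 [0.4832 0.0849 0.0239]
124 [0.4843 0.0848 0.0242]
130 [0.4899 0.074  0.0036]
150 [0.5133 0.0672 0.0033]
170 [0.5372 0.0599 0.0028]
179 [0.5471 0.0616 0.0132]
180 [0.5478 0.0636 0.018 ]
181 [0.5485 0.065  0.0217]
182 [0.5496 0.0651 0.0226]
183 [0.5506 0.0656 0.0244]
184 [0.5518 0.065  0.0238]
185 [0.5533 0.0634 0.0214]
190 [0.5617 0.0529 0.0035]
170
110 [0.4797 0.1398 0.0027]
117 [0.4885 0.1432 0.0224]
118 [0.4896 0.143  0.0229]
119 [0.4907 0.1429 0.0234]
120 [0.4919 0.1428 0.0241]
121 [0.4929 0.1421 0.0223]
130 [0.5024 0.1344 0.0036]
150 [0.5256 0.1285 0.0036]
170 [0.5494 0.1225 0.0038]
183 [0.5639 0.1212 0.0124]
184 [0.5642 0.1226 0.0179]
185 [0.5647 0.1239 0.0228]
186 [0.5656 0.1241 0.0244]
187 [0.5668 0.1238 0.0243]
188 [0.568  0.1234 0.024 ]
190 [0.5741 0.1156 0.002 ]
190
110 [0.4845 0.1633 0.0031]
117 [0.4931 0.1657 0.0231]
118 [0.4942 0.1655 0.0237]
119 [0.4953 0.1653 0.0239]
120 [0.4963 0.1647 0.022 ]
121 [0.4974 0.1646 0.023 ]
130 [0.5072 0.1583 0.0049]
150 [0.5069 0.244  0.3953]
170 [0.5542 0.1467 0.0032]
183 [0.5689 0.1446 0.0099]
184 [0.5689 0.1462 0.0174]
185 [0.5692 0.1472 0.0225]
186 [0.5704 0.147  0.0225]
187 [0.5714 0.1469 0.0234]
188 [0.5726 0.1467 0.0235]
189 [0.5739 0.1461 0.0226]
190 [0.5789 0.1403 0.0017]
195 [0.5069 0.244  0.3953]
198 [0.5069 0.244  0.3953]
```

Run:
```python
from h import *
from scipy.optimize import least_squares
np.set_printoptions(precision=4,suppress=True)
out={}
for n,box in(('w6',(0,100,192,205)),('w3',(0,130,150,225))):
    T=np.load(f'pics/{n}T.npy');PT=(vision.camera_params('wrist'),T);D=np.load(f'pics/{n}.npy')
    C=cloud(PT,D,box).reshape(-1,3);out[n]=C
    print(n,'floor z',np.median(C[(C[:,2]<.012)&(C[:,2]>-.01)][:,2]))
    W=C[(C[:,2]>.021)&(C[:,2]<.0265)]
    th0=np.radians(-101.2)
    def lane(p,X): 
        d=X[:,:2]-[p[1],p[2]];c,s=np.cos(p[0]),np.sin(p[0]);return np.c_[d@[c,s],d@[-s,c]]
    def half(x): return np.interp(x,[-70,-31],[39.5,34.5])
    def res(p):
        l=lane(p,W)*1000; r=np.abs(l[:,1])-half(l[:,0]); return np.clip(r,-6,6)
    s=least_squares(res,[th0,.506,.0325],loss='soft_l1',x_scale=[.01,.01,.01],diff_step=1e-5);p=s.x
    print(np.degrees(p[0]),p[1:],np.abs(s.fun).mean(),len(W))
    l=lane(p,C)*1000
    if n=='w3':
        m=(np.abs(l[:,1])<30)
        fl=l[m&(C[:,2]>.0015)&(C[:,2]<.008)];print('min floor x by y',[fl[(fl[:,1]>a)&(fl[:,1]<a+10)][:,0].min() for a in range(-30,30,10)])
    ww=l[(C[:,2]>.0225)&(C[:,2]<.0265)];print('wall xmin',ww[ww[:,1]<-20][:,0].min(),ww[ww[:,1]>20][:,0].min())
    f=l[(C[:,2]>.045)&(C[:,2]<.067)&(l[:,0]<50)&(l[:,0]>-60)];print('flap/post pts',f.min(0),f.max(0),np.median(f,0))
    f=f[f[:,1]<30]; 
    if len(f)>3: print('flap line fit x=a*y+b',np.polyfit(f[:,1],f[:,0],1),f.min(0))
    np.save(f'pics/{n}lane.npy',p)
```

```text
w6 floor z 0.003372544391607224
-101.41625564528897 [0.5089 0.0362] 1.2918863104315625 1535
wall xmin -125.02375473497959 -121.96495946562374
flap/post pts [-14.8597 -30.4134] [ 6.2443 52.5852] [ 0.9457 10.419 ]
flap line fit x=a*y+b [-0.0159  1.2325] [ -3.2899 -30.4134]
w3 floor z 0.003055589486379129
-101.49350968986631 [0.5083 0.0348] 1.2671610862732134 590
min floor x by y [np.float64(-153.1761045197767), np.float64(-153.31347028819368), np.float64(-153.24938270315175), np.float64(-153.45738353134394), np.float64(-153.11110080589683), np.float64(-153.32801830263446)]Traceback (most recent call last):
  File "<stdin>", line 22, in <module>
    return umr_minimum(a, axis, None, out, keepdims, initial, where)
ValueError: zero-size array to reduction operation minimum which has no identity
```

Run:
```python
from h import *
np.set_printoptions(precision=4,suppress=True)
for n in('w5','w6'):
    M=vision.camera_params('wrist')['mount'];PT=(vision.camera_params('wrist'),M);D=np.load(f'pics/{n}.npy')
    C=cloud(PT,D,(185,175,335,300)).reshape(-1,3)  # tool coords
    m=(np.abs(C[:,1])<.04)&(C[:,2]<.0)&(C[:,2]>-.06)&(C[:,0]>-.06)&(C[:,0]<.06)
    t=C[m]; 
    k=np.abs(t[:,1])<.02; tt=t[k]; zt=np.median(tt[:,2]);print('top z tool',zt); tp=t[np.abs(t[:,2]-zt)<.004]; print('x range',np.percentile(tp[:,0],[0,1,99,100]),'y',np.percentile(tp[:,1],[0,1,99,100]))
```

```text
top z tool -0.03679581803287388
x range [-0.0185 -0.0168  0.032   0.0326] y [-0.0346 -0.0292  0.0308  0.0379]
top z tool -0.03676504570848249
x range [-0.018  -0.0168  0.032   0.0325] y [-0.0345 -0.0292  0.0308  0.0378]
```

```bash
python3 to.py .5311 .1365 .09 168.55
```

```text
4.4167 [0.5756 0.2281 0.2152] [-3.1304 -0.016   2.951 ] F [ 1.0985 -0.3417 -2.9399] 0.05946276075642579 v 0.041100091250099204
shift [ 0.0243 -0.097   0.1267] turn [-0.6439 -0.9129  0.5356]
```

>>> step_arm:
  steps:
    - {"x":0.012,"y":-0.035,"z":0,"ax":-0.6,"ay":-0.9,"az":0.5,"claw":0.04}
    - {"x":0.012,"y":-0.035,"z":0.01,"ax":0,"ay":0,"az":0,"claw":0.04}
    - {"x":0,"y":-0.027,"z":0.02,"ax":0,"ay":0,"az":0,"claw":0.04}
    - {"x":0,"y":0,"z":0.025,"ax":0,"ay":0,"az":0,"claw":0.04}
    - {"x":0,"y":0,"z":0,"ax":0,"ay":0,"az":0,"claw":0.04}

```text
time_s: 4.83
ee_pos: [0.5276, 0.1386, 0.1536]
eef_rot: [-3.139, -0.006, 2.948]
force: [0.2, 0.6, -3.4]
grip_width: 0.0597
```

```bash
python3 to.py .5311 .1365 .09 168.55
```

```text
4.8333 [0.5276 0.1386 0.1536] [-3.1389 -0.0063  2.9479] F [ 0.1781  0.6494 -3.4261] 0.059684156121637646 v 0.07481148190946496
shift [-0.0043 -0.0013  0.0636] turn [-0.1564 -0.3596  0.3551]
```

>>> step_arm:
  steps:
    - {"x":-0.004,"y":-0.001,"z":0.025,"ax":-0.2,"ay":-0.4,"az":0.4,"claw":0.04}
    - {"x":0,"y":0,"z":0.025,"ax":0,"ay":0,"az":0,"claw":0.04}
    - {"x":0,"y":0,"z":0.02,"ax":0,"ay":0,"az":0,"claw":0.04}
    - {"x":0,"y":0,"z":0,"ax":0,"ay":0,"az":0,"claw":0.04}
    - {"x":0,"y":0,"z":0,"ax":0,"ay":0,"az":0,"claw":0.04}

```text
time_s: 5.25
ee_pos: [0.5307, 0.1413, 0.0842]
eef_rot: [3.14, 0.001, 2.945]
force: [1.2, 0.8, -1.0]
grip_width: 0.06
```

```bash
python3 to.py .5311 .1365 .055 168.55
```

```text
5.25 [0.5307 0.1413 0.0842] [3.1401 0.001  2.9449] F [ 1.1932  0.7823 -1.0362] 0.06002545723683754 v 0.022425160693430472
shift [-0.0013 -0.0047  0.0292] turn [0.0835 0.0592 0.1826]
```

>>> step_arm:
  steps:
    - {"x":-0.001,"y":-0.004,"z":0.02,"ax":0.2,"ay":0.1,"az":0.2,"claw":0.04}
    - {"x":0,"y":0,"z":0.02,"ax":0,"ay":0,"az":0,"claw":0.04}
    - {"x":0,"y":0,"z":0,"ax":0,"ay":0,"az":0,"claw":0.04}
    - {"x":0,"y":0,"z":0,"ax":0,"ay":0,"az":0,"claw":0.04}

```text
time_s: 5.58
ee_pos: [0.5338, 0.1403, 0.0501]
eef_rot: [3.141, 0.006, 2.944]
force: [0.1, 0.4, -1.6]
grip_width: 0.0598
```

```bash
python3 to.py .5311 .1365 .019 168.55
```

```text
5.5833 [0.5338 0.1403 0.0501] [3.1409 0.0057 2.9445] F [ 0.103   0.3654 -1.6236] 0.05978258745632369 v 0.009954742248852346
shift [ 0.0021 -0.0042  0.0311] turn [0.0416 0.3244 0.1574]
```

>>> step_arm:
  steps:
    - {"x":0.003,"y":-0.006,"z":0.008,"ax":0,"ay":0.3,"az":0.2,"claw":0.04}
    - {"x":0,"y":0,"z":0,"ax":0,"ay":0,"az":0,"claw":0.04}
    - {"x":0,"y":0,"z":0,"ax":0,"ay":0,"az":0,"claw":0.04}

```text
time_s: 5.83
ee_pos: [0.5311, 0.1355, 0.0458]
eef_rot: [3.139, 0.004, 2.942]
force: [0.1, 0.7, -2.4]
grip_width: 0.0599
```

```bash
python3 to.py .5311 .1365 .019 168.55;python3 - <<'E'
from h import *
PT,b,D=shot('wrist','w7')
E
```

```text
5.8333 [0.5311 0.1355 0.0458] [3.1389 0.0044 2.9417] F [ 0.0533  0.6578 -2.4399] 0.05987318652169606 v 0.013912119845066033
shift [0.0003 0.0009 0.0268] turn [ 0.152   0.2549 -0.0029]
```

View pics/w7.png

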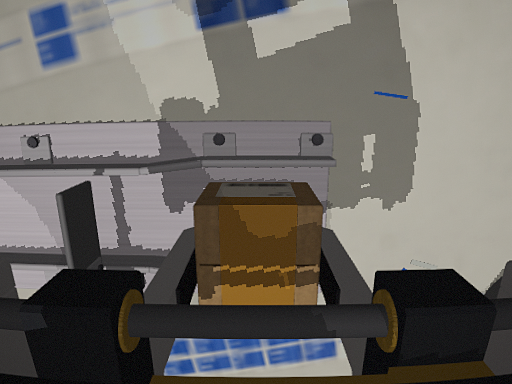

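The carton is centred over the infeed, clear of the front wall (row ~160), and the flap at column ~80 is well ahead of it. I'll lower it now.

>>> step_arm:
  steps:
    - {"x":0.001,"y":0,"z":0.012,"ax":0.1,"ay":0.3,"az":0,"claw":0.04}
    - {"x":0.001,"y":0,"z":0.01,"ax":0,"ay":0.1,"az":0,"claw":0.04}
    - {"x":0,"y":0,"z":0,"ax":0,"ay":0,"az":0,"claw":0.04}
    - {"x":0,"y":0,"z":0,"ax":0,"ay":0,"az":0,"claw":0.04}

```text
time_s: 6.22
ee_pos: [0.5293, 0.136, 0.0224]
eef_rot: [3.14, -0.002, 2.941]
force: [0.7, 0.6, -1.9]
grip_width: 0.0598
```

```bash
python3 to.py .5311 .1365 .019 168.55
```

```text
6.2167 [0.5293 0.136  0.0224] [ 3.1404 -0.0021  2.9415] F [ 0.7382  0.6397 -1.9065] 0.05979761186010854 v 0.023326546206408196
shift [-0.0017  0.0009  0.0034] turn [ 0.0663 -0.1193 -0.0159]
```

>>> step_arm:
  steps:
    - {"x":-0.003,"y":0,"z":0.005,"ax":0,"ay":0,"az":0,"claw":0.04}
    - {"x":0,"y":0,"z":0.003,"ax":0,"ay":0,"az":0,"claw":0.04}
    - {"x":0,"y":0,"z":0,"ax":0,"ay":0,"az":0,"claw":0.04}

```text
time_s: 6.47
ee_pos: [0.5337, 0.1352, 0.0149]
eef_rot: [3.14, 0.0, 2.942]
force: [0.0, -0.1, -2.9]
grip_width: 0.06
```

```bash
python3 to.py .5311 .1365 .019 168.55
```

```text
6.4667 [0.5337 0.1352 0.0149] [3.1402 0.0001 2.9417] F [ 0.0355 -0.1272 -2.89  ] 0.060021900752348985 v 0.012389235738833047
shift [ 0.0028  0.0007 -0.0041] turn [ 0.0809  0.0062 -0.0017]
```

Run:
```python
from h import *
np.set_printoptions(precision=4,suppress=True)
PT,b,D=shot('wrist','w8')
M=vision.camera_params('wrist')['mount'];P2=(PT[0],M)
C=cloud(P2,D,(185,175,335,300)).reshape(-1,3)
m=(np.abs(C[:,1])<.02)&(C[:,2]<.0)&(C[:,2]>-.06)&(np.abs(C[:,0])<.06);t=C[m];zt=np.median(t[:,2]);tp=t[np.abs(t[:,2]-zt)<.004];print(zt,np.percentile(tp[:,0],[1,99]))
o=ctrl.get_obs();print(o['ee_pos'],o['force'])
```

```text
-0.038804346556686686 [-0.0154  0.0328]
[0.5337 0.1353 0.0149] [ 0.8173  0.4468 -2.3204]
```

View pics/w8.png

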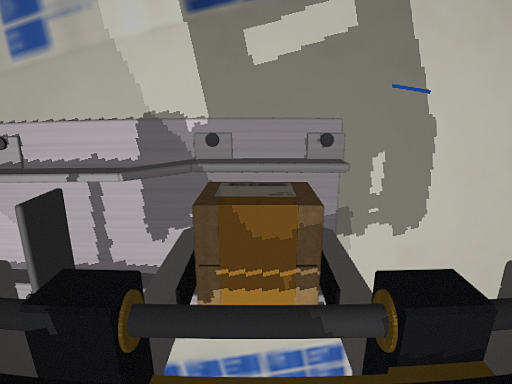

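The carton's top has moved 2 mm up in the grip, so its underside is on the lane floor. It is inside the walls and the flap is ahead of it, so I'll release.

>>> step_arm:
  steps:
    - {"x":0,"y":0,"z":0,"ax":0,"ay":0,"az":0,"claw":0.094}
    - {"x":0,"y":0,"z":0,"ax":0,"ay":0,"az":0,"claw":0.094}
    - {"x":0,"y":0,"z":0,"ax":0,"ay":0,"az":0,"claw":0.094}
    - {"x":0,"y":0,"z":0,"ax":0,"ay":0,"az":0,"claw":0.094}
    - {"x":0,"y":0,"z":0,"ax":0,"ay":0,"az":0,"claw":0.094}

```text
time_s: 6.93
ee_pos: [0.5344, 0.1354, 0.0151]
eef_rot: [3.14, 0.001, 2.942]
force: [0.4, 0.5, 0.2]
grip_width: 0.0898
```

>>> step_arm:
  steps:
    - {"x":0,"y":0,"z":-0.03,"ax":0,"ay":0,"az":0,"claw":0.094}
    - {"x":0,"y":0,"z":-0.035,"ax":0,"ay":0,"az":0,"claw":0.094}
    - {"x":0,"y":0,"z":-0.035,"ax":0,"ay":0,"az":0,"claw":0.094}
    - {"x":0,"y":0,"z":-0.02,"ax":0,"ay":0,"az":0,"claw":0.0}
    - {"x":0,"y":0,"z":0,"ax":0,"ay":0,"az":0,"claw":0.0}

```text
time_s: 7.35
ee_pos: [0.5329, 0.135, 0.1386]
eef_rot: [3.141, -0.003, 2.942]
force: [0.2, 0.3, 0.9]
grip_width: 0.084
```

Run:
```python
from h import *
PT,b,D=shot('wrist','w9');np.save('pics/w9T.npy',PT[1])
p=np.array([np.radians(-101.45),.5083,.034])
C=cloud(PT,D).reshape(-1,3);d=C[:,:2]-p[1:];c,s=np.cos(p[0]),np.sin(p[0]);l=np.c_[d@[c,s],d@[-s,c]]*1000
m=(np.abs(C[:,2]-.054)<.004)&(np.abs(l[:,0]+105)<50)&(np.abs(l[:,1])<45)
print(np.median(C[m][:,2]),np.percentile(l[m],[0.5,99.5],axis=0),cv2.minAreaRect(l[m].astype(np.float32)))
o=ctrl.get_obs();print(o['time_s'],o['ee_pos'],o['eef_rot'],o['grip_width'])
```

```text
0.05362220938437984 [[-134.59136585  -27.99511704]
 [ -75.2674645    32.24945371]] ((-104.86175537109375, 2.408052444458008), (61.18950653076172, 60.25529479980469), 89.8337173461914)
7.4 [0.53247486 0.13488509 0.13688204] [-3.14152484 -0.00434383  2.94165308] 0.0801984626808537
```

View pics/w9.png

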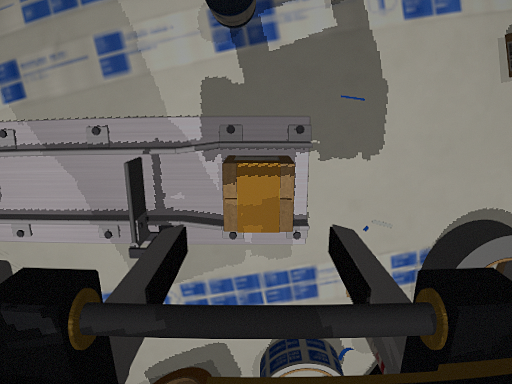

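Carton measured at lane (−105, +2.4) mm, square to the lane with its top at 53.6 mm, and the flap is shut (column ~135). Next I'll go behind it with the fingers closed.

>>> step_arm:
  steps:
    - {"x":-0.002,"y":0.035,"z":0,"ax":0,"ay":-0.3,"az":0,"claw":0.0}
    - {"x":0,"y":0.032,"z":0,"ax":0,"ay":0,"az":0,"claw":0.0}
    - {"x":0,"y":0,"z":0.02,"ax":0,"ay":0,"az":0,"claw":0.0}
    - {"x":0,"y":0,"z":0.02,"ax":0,"ay":0,"az":0,"claw":0.0}
    - {"x":0,"y":0,"z":0,"ax":0,"ay":0,"az":0,"claw":0.0}

```text
time_s: 7.82
ee_pos: [0.5469, 0.2023, 0.0903]
eef_rot: [-3.14, -0.002, 2.94]
force: [-1.4, 0.1, -0.9]
grip_width: 0.0467
```

>>> step_arm:
  steps:
    - {"x":0,"y":0,"z":0,"ax":0,"ay":0,"az":0,"claw":0.0}
    - {"x":0,"y":0,"z":0,"ax":0,"ay":0,"az":0,"claw":0.0}
    - {"x":0,"y":0,"z":0,"ax":0,"ay":0,"az":0,"claw":0.0}
    - {"x":0,"y":0,"z":0,"ax":0,"ay":0,"az":0,"claw":0.0}

```text
time_s: 8.15
ee_pos: [0.5461, 0.2015, 0.0892]
eef_rot: [-3.138, -0.005, 2.94]
force: [0.5, 0.2, -0.1]
grip_width: 0.0203
```

```bash
cat >> to.py <<'E'
p=[np.radians(-101.45),.5083,.034];d=o['ee_pos'][:2]-p[1:];c,s=np.cos(p[0]),np.sin(p[0]);f=o['force'][:2]
print('lane tcp',np.array([d@[c,s],d@[-s,c]])*1000,'F lane',f@[c,s],f@[-s,c])
E
python3 to.py .542 .2006 .05 168.55
```

```text
8.15 [0.5461 0.2015 0.0892] [-3.1381 -0.0052  2.9397] F [ 0.4701  0.1544 -0.0537] 0.020276972696743688 v 0.008997338338139057
shift [ 0.0036 -0.0016  0.0392] turn [-0.2018 -0.2993 -0.1173]
lane tcp [-171.6708    3.7771] F lane -0.24464969223821148 0.43010348534516657
```

>>> step_arm:
  steps:
    - {"x":0.003,"y":0,"z":0.03,"ax":-0.2,"ay":-0.3,"az":-0.1,"claw":0.0}
    - {"x":0,"y":0,"z":0.025,"ax":0,"ay":0,"az":0,"claw":0.0}
    - {"x":0,"y":0,"z":0.01,"ax":0,"ay":0,"az":0,"claw":0.0}
    - {"x":0,"y":0,"z":0,"ax":0,"ay":0,"az":0,"claw":0.0}
    - {"x":0,"y":0,"z":0,"ax":0,"ay":0,"az":0,"claw":0.0}

```text
time_s: 8.57
ee_pos: [0.5459, 0.2017, 0.0272]
eef_rot: [3.138, 0.008, 2.94]
force: [0.3, 0.4, -0.1]
grip_width: 0.0004
```

```bash
python3 to.py .540 .1908 .016 168.55
```

```text
8.5667 [0.5459 0.2017 0.0272] [3.1376 0.0075 2.9397] F [ 0.3475  0.4402 -0.1076] 0.0004043622419476193 v 0.0021563937035543185
shift [ 0.0037 -0.0119  0.0112] turn [ 0.2276  0.4314 -0.1153]
lane tcp [-171.8686    3.564 ] F lane -0.5003884489036738 0.2532215169787686
```

>>> step_arm:
  steps:
    - {"x":0.004,"y":-0.01,"z":0.01,"ax":0.2,"ay":0.4,"az":-0.1,"claw":0.0}
    - {"x":0,"y":0,"z":0.003,"ax":0,"ay":0,"az":0,"claw":0.0}
    - {"x":0,"y":0,"z":0,"ax":0,"ay":0,"az":0,"claw":0.0}
    - {"x":0,"y":0,"z":0,"ax":0,"ay":0,"az":0,"claw":0.0}

```text
time_s: 8.9
ee_pos: [0.5412, 0.1919, 0.0166]
eef_rot: [3.139, 0.004, 2.941]
force: [-0.1, -0.1, -0.1]
grip_width: 0.0004
```

```bash
python3 to.py .540 .1908 .016 168.55
python3 - <<'E'
from h import *
PT,b,D=shot('wrist','w10')
E
```

```text
8.9 [0.5412 0.1919 0.0166] [3.1394 0.0038 2.9413] F [-0.1257 -0.1498 -0.0722] 0.00043542275912545155 v 0.00810704413274701
shift [ 0.0009 -0.0013  0.0006] turn [ 0.1233  0.22   -0.0245]
lane tcp [-161.3062    0.873 ] F lane 0.17176776837613633 -0.09342072764035601
```

View pics/w10.png

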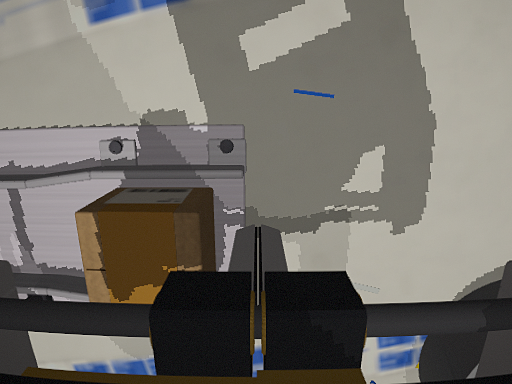

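The closed fingers stand in line behind the carton, with a small gap to its rear face. I'll push forward at a moderate speed and watch the drift.

>>> step_arm:
  steps:
    - {"x":0,"y":-0.01,"z":0,"ax":0.1,"ay":0.2,"az":0,"claw":0.0}
    - {"x":0,"y":-0.01,"z":0,"ax":0,"ay":0,"az":0,"claw":0.0}
    - {"x":0,"y":-0.01,"z":0,"ax":0,"ay":0,"az":0,"claw":0.0}
    - {"x":0,"y":-0.01,"z":0,"ax":0,"ay":0,"az":0,"claw":0.0}
    - {"x":0,"y":-0.01,"z":0,"ax":0,"ay":0,"az":0,"claw":0.0}

```text
time_s: 9.37
ee_pos: [0.5312, 0.1402, 0.0178]
eef_rot: [3.14, 0.002, 2.943]
force: [0.8, 2.2, -0.5]
grip_width: 0.0002
```

```bash
python3 to.py .53 .14 .016 168.55
```

```text
9.3667 [0.5312 0.1402 0.0178] [3.1397 0.0024 2.9432] F [ 0.8347  2.2416 -0.5135] 0.00018014668186717075 v 0.22775467234858318
shift [ 0.0011 -0.0004  0.0018] turn [0.1096 0.1374 0.0847]
lane tcp [-108.575     1.3284] F lane -2.3626998261524457 0.37307624829032415
```

>>> step_arm:
  steps:
    - {"x":0.001,"y":-0.009,"z":0.001,"ax":0.1,"ay":0.1,"az":0.1,"claw":0.0}
    - {"x":0,"y":-0.009,"z":0,"ax":0,"ay":0,"az":0,"claw":0.0}
    - {"x":0,"y":-0.009,"z":0,"ax":0,"ay":0,"az":0,"claw":0.0}
    - {"x":0,"y":-0.009,"z":0,"ax":0,"ay":0,"az":0,"claw":0.0}

```text
time_s: 9.7
ee_pos: [0.5218, 0.1008, 0.017]
eef_rot: [3.14, 0.0, 2.94]
force: [-2.1, 14.8, 2.0]
grip_width: 0.0004
```

```bash
python3 to.py .53 .14 .016 168.55
python3 - <<'E'
from h import *
PT,b,D=shot('wrist','w11')
E
```

```text
9.7 [0.5218 0.1008 0.017 ] [3.1405 0.0003 2.9396] F [-2.08   14.8332  1.956 ] 0.00044030057556208765 v 0.21200293455301825
shift [-0.0001  0.04    0.001 ] turn [ 0.0647  0.0167 -0.1252]
lane tcp [-68.1967  -0.0037] F lane -14.125068690144984 -4.983169354043513
```

View pics/w11.png

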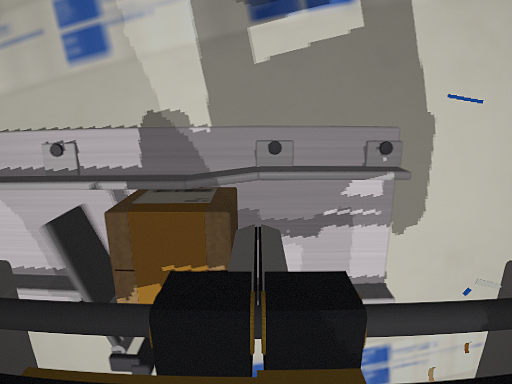

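The flap at about (75,250) is already swinging open and the carton has reached the narrow section with a brief 14 N push. I'll continue a little slower.

>>> step_arm:
  steps:
    - {"x":0,"y":-0.006,"z":0.001,"ax":0,"ay":0,"az":0,"claw":0.0}
    - {"x":0,"y":-0.006,"z":0,"ax":0,"ay":0,"az":0,"claw":0.0}
    - {"x":0,"y":-0.006,"z":0,"ax":0,"ay":0,"az":0,"claw":0.0}

```text
time_s: 10.0
ee_pos: [0.5179, 0.0829, 0.0171]
eef_rot: [3.136, 0.001, 2.939]
force: [-1.0, 5.9, 0.1]
grip_width: -0.0
```

```bash
python3 to.py .53 .14 .016 168.55
```

```text
10.0 [0.5179 0.0829 0.0171] [3.1357 0.0009 2.9388] F [-0.9778  5.8601  0.107 ] -2.5047389404044646e-05 v 0.15122086577592844
shift [-0.0004  0.0584  0.0014] turn [ 0.337   0.0503 -0.1692]
lane tcp [-49.789   -0.3242] F lane -5.549361773259243 -2.1216612216459545
```

Run:
```python
from h import *
np.set_printoptions(precision=1,suppress=True)
p=np.array([np.radians(-101.45),.5083,.034]);c,s=np.cos(p[0]),np.sin(p[0])
for n,cam,box in(('top0','top',(315,200,370,240)),('scene0','scene',(310,240,370,300))):
    D=np.load(f'pics/{n}.npy');C=cloud(pose(cam),D,box).reshape(-1,3);d=C[:,:2]-p[1:];l=np.c_[d@[c,s],d@[-s,c]]*1000
    m=(C[:,2]>.03)&(C[:,2]<.08)&(np.abs(l[:,1])<28);h,e=np.histogram(l[m][:,0],np.arange(120,260,4));print(n,list(zip(e[:-1].tolist(),h.tolist())))
    q=m&(l[:,0]<200);print(np.c_[l[q],C[q][:,2]*1000][np.argsort(l[q][:,0])][:12])
```

```text
top0 [(120, 0), (124, 0), (128, 0), (132, 0), (136, 0), (140, 0), (144, 0), (148, 0), (152, 0), (156, 0), (160, 0), (164, 0), (168, 0), (172, 17), (176, 22), (180, 14), (184, 6), (188, 6), (192, 5), (196, 8), (200, 2), (204, 4), (208, 5), (212, 3), (216, 4), (220, 4), (224, 41), (228, 17), (232, 16), (236, 5), (240, 6), (244, 4), (248, 3), (252, 4)]
[[173.9 -11.3  49.1]
 [174.1  16.1  40.1]
 [174.4 -20.4  35.9]
 [174.4  20.   34.3]
 [174.5  -7.3  41.4]
 [174.8   2.1  49.8]
 [174.9   9.4  42.1]
 [175.   -3.5  35.2]
 [175.1 -23.6  35.2]
 [175.1   0.2  30.4]
 [175.3  -1.1  50. ]
 [175.4 -14.   43.2]]
scene0 [(120, 0), (124, 0), (128, 0), (132, 0), (136, 0), (140, 0), (144, 0), (148, 0), (152, 0), (156, 0), (160, 0), (164, 0), (168, 0), (172, 5), (176, 32), (180, 36), (184, 21), (188, 11), (192, 10), (196, 10), (200, 8), (204, 7), (208, 6), (212, 6), (216, 8), (220, 2), (224, 32), (228, 31), (232, 50), (236, 13), (240, 13), (244, 7), (248, 7), (252, 7)]
[[175.  -20.2  42.6]
 [175.3   5.6  43.8]
 [175.3  15.3  41.3]
 [175.8 -17.6  45. ]
 [176.  -13.5  44.8]
 [176.1  18.1  43.5]
 [176.1  -9.2  44.3]
 [176.2   7.9  46.7]
 [176.4 -26.7  42.9]
 [176.4  -5.2  44.3]
 [176.7 -22.8  43.1]
 [176.7  21.1  45.3]]
```

The pad face is at lane x ≈ 174, so contact is expected at TCP ≈ +101. I'll push on.

>>> step_arm:
  steps:
    - {"x":0,"y":-0.008,"z":0.001,"ax":0.3,"ay":0,"az":-0.1,"claw":0.0}
    - {"x":0,"y":-0.008,"z":0,"ax":0,"ay":0,"az":0,"claw":0.0}
    - {"x":0,"y":-0.008,"z":0,"ax":0,"ay":0,"az":0,"claw":0.0}
    - {"x":0,"y":-0.008,"z":0,"ax":0,"ay":0,"az":0,"claw":0.0}
    - {"x":0,"y":-0.008,"z":0,"ax":0,"ay":0,"az":0,"claw":0.0}

```text
time_s: 10.42
ee_pos: [0.5088, 0.0414, 0.0164]
eef_rot: [3.139, 0.001, 2.941]
force: [0.2, 2.9, 1.0]
grip_width: 0.0001
```

```bash
python3 to.py .53 .14 .016 168.55
python3 - <<'E'
from h import *
PT,b,D=shot('wrist','w12')
E
```

```text
10.4167 [0.5088 0.0414 0.0164] [3.1387 0.0008 2.9411] F [0.2496 2.9351 0.9533] 0.00012277591572235297 v 0.20441321700682938
shift [-0.0012  0.1009  0.0007] turn [ 0.1673  0.0487 -0.036 ]
lane tcp [-7.3372 -1.0063] F lane -2.926220994884809 -0.33798553652517904
```

View pics/w12.png

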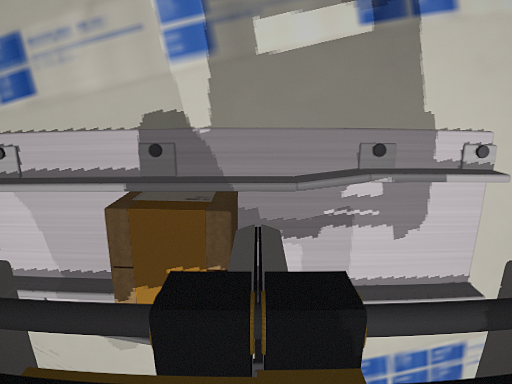

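The carton is square in the narrow section with its centre about +35 past the gate. I'll continue.

>>> step_arm:
  steps:
    - {"x":0,"y":-0.008,"z":0,"ax":0.1,"ay":0,"az":0,"claw":0.0}
    - {"x":0,"y":-0.008,"z":0,"ax":0,"ay":0,"az":0,"claw":0.0}
    - {"x":0,"y":-0.008,"z":0,"ax":0,"ay":0,"az":0,"claw":0.0}
    - {"x":0,"y":-0.008,"z":0,"ax":0,"ay":0,"az":0,"claw":0.0}
    - {"x":0,"y":-0.008,"z":0,"ax":0,"ay":0,"az":0,"claw":0.0}

```text
time_s: 10.88
ee_pos: [0.4995, -0.0025, 0.0162]
eef_rot: [3.141, -0.0, 2.941]
force: [-1.4, 2.8, 1.4]
grip_width: 0.0003
```

```bash
python3 to.py .53 .14 .016 168.55
```

```text
10.8833 [ 0.4995 -0.0025  0.0162] [ 3.1411 -0.0001  2.9406] F [-1.3885  2.7554  1.3787] 0.00031631709890655947 v 0.21238041663293625
shift [-0.0015  0.1457  0.0003] turn [ 0.0276 -0.0061 -0.0675]
lane tcp [37.4993 -1.4127] F lane -2.4249347056311925 -1.9078883672229903
```

>>> step_arm:
  steps:
    - {"x":-0.001,"y":-0.008,"z":0,"ax":0,"ay":0,"az":0,"claw":0.0}
    - {"x":0,"y":-0.008,"z":0,"ax":0,"ay":0,"az":0,"claw":0.0}
    - {"x":0,"y":-0.008,"z":0,"ax":0,"ay":0,"az":0,"claw":0.0}
    - {"x":0,"y":-0.007,"z":0,"ax":0,"ay":0,"az":0,"claw":0.0}
    - {"x":0,"y":-0.006,"z":0,"ax":0,"ay":0,"az":0,"claw":0.0}

```text
time_s: 11.3
ee_pos: [0.4921, -0.0436, 0.0161]
eef_rot: [3.141, -0.0, 2.94]
force: [0.5, 0.4, 0.6]
grip_width: 0.0006
```

```bash
python3 to.py .53 .14 .016 168.55
python3 - <<'E'
from h import *
PT,b,D=shot('wrist','w13')
PT,b,D=shot('scene','s13');crop(b,'pics/s13c.png',(210,180,370,310),5)
E
```

```text
11.3 [ 0.4921 -0.0436  0.0161] [ 3.1413 -0.0004  2.9402] F [0.483  0.4076 0.5955] 0.0005604516733003043 v 0.16418691121107631
shift [-0.0004  0.1875  0.0002] turn [ 0.0161 -0.0204 -0.091 ]
lane tcp [79.2677 -0.5146] F lane -0.4953910736281465 0.3924601602554897
```

View pics/w13.png

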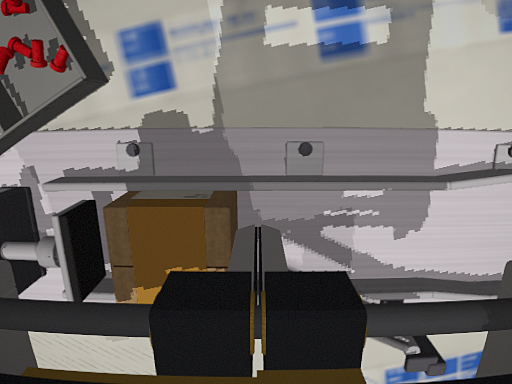

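View pics/s13c.png

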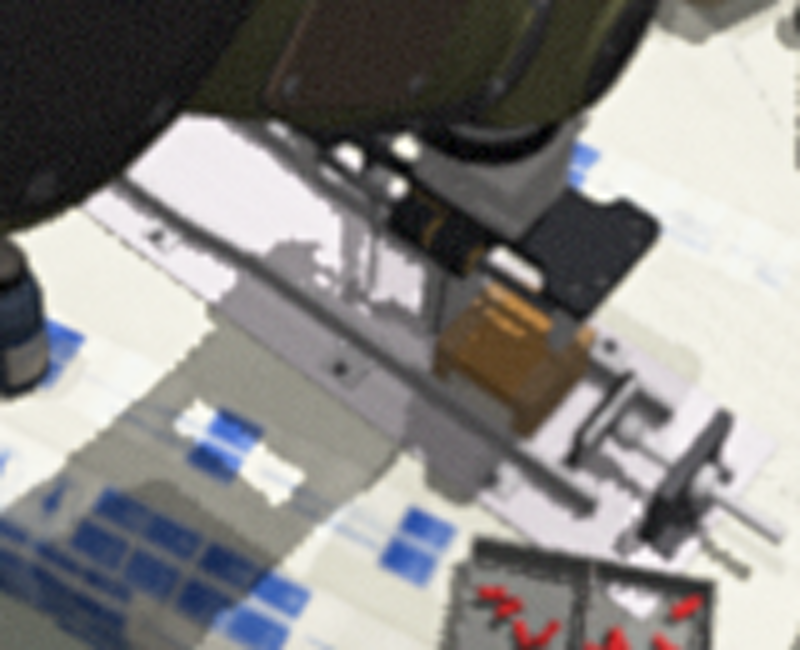

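The pad at (80,250) is still about 20 mm ahead of the carton, and the flap is now behind the fingers. From here I'll use small steps with force checks.

>>> step_arm:
  steps:
    - {"x":0,"y":-0.005,"z":0,"ax":0,"ay":0,"az":0,"claw":0.0}
    - {"x":0,"y":-0.005,"z":0,"ax":0,"ay":0,"az":0,"claw":0.0}
    - {"x":0,"y":-0.003,"z":0,"ax":0,"ay":0,"az":0,"claw":0.0}
    - {"x":0,"y":-0.002,"z":0,"ax":0,"ay":0,"az":0,"claw":0.0}
    - {"x":0,"y":0,"z":0,"ax":0,"ay":0,"az":0,"claw":0.0}

```text
time_s: 11.82
ee_pos: [0.4891, -0.0598, 0.0161]
eef_rot: [-3.141, 0.0, 2.94]
force: [0.2, 0.3, 0.7]
grip_width: 0.0002
```

```bash
python3 to.py .53 .14 .016 168.55;  python3 - <<'E'
from h import *
PT,b,D=shot('wrist','w14'); crop(b,'pics/w14c.png',(30,170,270,320),3)
E
```

```text
11.8167 [ 0.4891 -0.0598  0.0161] [-3.1414  0.0003  2.9399] F [0.196  0.3361 0.6849] 0.00021629797493328634 v 0.002057257913861865
shift [-0.0001  0.2039  0.0001] turn [-0.0107  0.0164 -0.1084]
lane tcp [95.7192 -0.216 ] F lane -0.36834150475423455 0.1254004990621716
```

View pics/w14c.png

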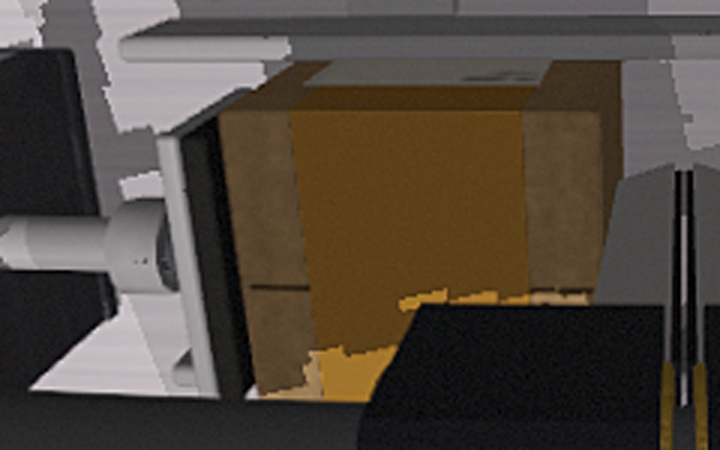

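The carton's front face is almost at the rubber pad (crop column ~225) and there is no force yet. I'll go in 2 mm steps.

>>> step_arm:
  steps:
    - {"x":0,"y":-0.002,"z":0,"ax":0,"ay":0,"az":0,"claw":0.0}
    - {"x":0,"y":-0.002,"z":0,"ax":0,"ay":0,"az":0,"claw":0.0}

```text
time_s: 12.03
ee_pos: [0.4884, -0.0634, 0.0161]
eef_rot: [-3.141, 0.0, 2.941]
force: [0.1, 0.7, -0.1]
grip_width: 0.001
```

>>> step_arm:
  steps:
    - {"x":0,"y":-0.002,"z":0,"ax":0,"ay":0,"az":0,"claw":0.0}

```text
time_s: 12.12
ee_pos: [0.488, -0.0654, 0.0161]
eef_rot: [-3.141, 0.0, 2.941]
force: [0.1, 0.2, 0.5]
grip_width: 0.0003
```

```bash
python3 to.py .53 .14 .016 168.55
```

```text
12.1167 [ 0.488  -0.0654  0.0161] [-3.1415  0.0004  2.9407] F [0.0653 0.1986 0.496 ] 0.00029959186272877393 v 0.05220339311946038
shift [-0.0002  0.2096  0.0001] turn [-0.0057  0.023  -0.0587]
lane tcp [101.4363  -0.2103] F lane -0.207578085064274 0.024553500019175924
```

>>> step_arm:
  steps:
    - {"x":0,"y":-0.002,"z":0,"ax":0,"ay":0,"az":0,"claw":0.0}

```text
time_s: 12.2
ee_pos: [0.4876, -0.0671, 0.0162]
eef_rot: [3.141, 0.0, 2.941]
force: [1.3, 10.7, 2.4]
grip_width: 0.0001
```

>>> step_arm:
  steps:
    - {"x":0,"y":-0.001,"z":0,"ax":0,"ay":0,"az":0,"claw":0.0}

```text
time_s: 12.28
ee_pos: [0.4874, -0.0676, 0.0163]
eef_rot: [3.14, 0.0, 2.941]
force: [0.4, 11.1, 2.0]
grip_width: 0.0006
```

```bash
python3 to.py .53 .14 .016 168.55;  python3 - <<'E'
from h import *
PT,b,D=shot('wrist','w15'); crop(b,'pics/w15c.png',(30,170,270,320),3)
E
```

```text
12.2833 [ 0.4874 -0.0676  0.0163] [3.1399 0.0003 2.9405] F [ 0.3908 11.1246  1.953 ] 0.0005668267827229728 v 0.027203827361754866
shift [-0.0003  0.2119  0.0006] turn [ 0.0995  0.0149 -0.0696]
lane tcp [103.7222  -0.2907] F lane -10.980812370931702 -1.825334592055753
```

View pics/w15c.png

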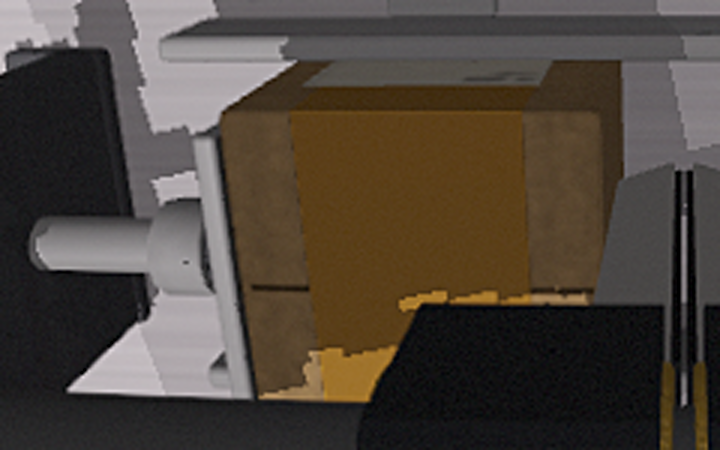

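The pad is now pressed with about 11 N of push. I'll hold and watch the force.

>>> step_arm:
  steps:
    - {"x":0,"y":-0.0005,"z":0,"ax":0,"ay":0,"az":0,"claw":0.0}

```text
time_s: 12.42
ee_pos: [0.4874, -0.0675, 0.0162]
eef_rot: [3.139, 0.0, 2.941]
force: [1.7, 8.7, 1.1]
grip_width: 0.0004
```

>>> step_arm:
  steps:
    - {"x":0,"y":-0.0005,"z":0,"ax":0,"ay":0,"az":0,"claw":0.0}

```text
time_s: 12.5
ee_pos: [0.4874, -0.0674, 0.0163]
eef_rot: [3.138, 0.0, 2.941]
force: [1.7, 7.2, -0.8]
grip_width: 0.0006
```

>>> step_arm:
  steps:
    - {"x":0,"y":-0.0015,"z":0,"ax":0.1,"ay":0,"az":0,"claw":0.0}

```text
time_s: 12.58
ee_pos: [0.4873, -0.068, 0.0164]
eef_rot: [3.138, 0.0, 2.941]
force: [2.5, 12.4, 1.4]
grip_width: 0.0003
```

>>> step_arm:
  steps:
    - {"x":0,"y":-0.001,"z":0,"ax":0.1,"ay":0,"az":0,"claw":0.0}
    - {"x":0,"y":-0.001,"z":0,"ax":0,"ay":0,"az":0,"claw":0.0}

```text
time_s: 12.75
ee_pos: [0.4873, -0.0681, 0.0165]
eef_rot: [3.137, 0.001, 2.941]
force: [2.3, 12.7, 0.9]
grip_width: 0.0003
```

```bash
python3 to.py .53 .14 .016 168.55
```

```text
12.75 [ 0.4873 -0.0681  0.0165] [3.1367 0.0007 2.9408] F [ 2.3267 12.7268  0.9304] 0.0002674352621536448 v 0.03124437787697024
shift [-0.0003  0.2125  0.0015] turn [ 0.2822  0.0418 -0.0547]
lane tcp [104.2619  -0.3104] F lane -12.93537850955535 -0.24606011662808713
```

>>> step_arm:
  steps:
    - {"x":0,"y":-0.0009,"z":0,"ax":0.1,"ay":0,"az":0,"claw":0.0}
    - {"x":0,"y":-0.0009,"z":0,"ax":0.1,"ay":0,"az":0,"claw":0.0}

```text
time_s: 12.92
ee_pos: [0.4872, -0.0681, 0.0165]
eef_rot: [3.137, 0.001, 2.941]
force: [2.1, 11.1, 0.9]
grip_width: 0.0006
```

>>> step_arm:
  steps:
    - {"x":0,"y":-0.0009,"z":0,"ax":0.1,"ay":0,"az":0,"claw":0.0}
    - {"x":0,"y":-0.0009,"z":0,"ax":0.1,"ay":0,"az":0,"claw":0.0}

```text
time_s: 13.08
ee_pos: [0.4872, -0.0681, 0.0165]
eef_rot: [3.138, 0.001, 2.941]
force: [2.0, 10.8, -0.1]
grip_width: 0.0003
```

>>> step_arm:
  steps:
    - {"x":0,"y":-0.0009,"z":0,"ax":0.1,"ay":0,"az":0,"claw":0.0}
    - {"x":0,"y":-0.0009,"z":0,"ax":0.1,"ay":0,"az":0,"claw":0.0}

```text
time_s: 13.25
ee_pos: [0.4872, -0.0681, 0.0165]
eef_rot: [3.139, 0.001, 2.942]
force: [2.0, 10.9, 0.4]
grip_width: 0.0006
```

Held at 11–13 N for over 0.6 s. I'll back off gently, then go straight up.

>>> step_arm:
  steps:
    - {"x":0,"y":0.001,"z":0,"ax":0,"ay":0,"az":0,"claw":0.0}
    - {"x":0,"y":0.002,"z":0,"ax":0,"ay":0,"az":0,"claw":0.0}
    - {"x":0,"y":0.004,"z":0,"ax":0,"ay":0,"az":0,"claw":0.0}
    - {"x":0,"y":0.006,"z":0,"ax":0,"ay":0,"az":0,"claw":0.0}
    - {"x":0,"y":0,"z":0,"ax":0,"ay":0,"az":0,"claw":0.0}

```text
time_s: 13.67
ee_pos: [0.49, -0.0542, 0.0165]
eef_rot: [3.138, 0.001, 2.942]
force: [-1.2, 0.4, 0.5]
grip_width: 0.0004
```

```bash
python3 to.py .53 .14 .016 168.55;  python3 - <<'E'
from h import *
PT,b,D=shot('wrist','w16')
E
```

```text
13.6667 [ 0.49   -0.0542  0.0165] [3.1383 0.0012 2.9417] F [-1.1738  0.3809  0.4584] 0.00041745845433961736 v 0.012669868823174649
shift [-0.0006  0.1983  0.0011] turn [ 0.1864  0.067  -0.0022]
lane tcp [90.1204 -0.4195] F lane -0.14032246792566078 -1.2260384885072693
```

View pics/w16.png

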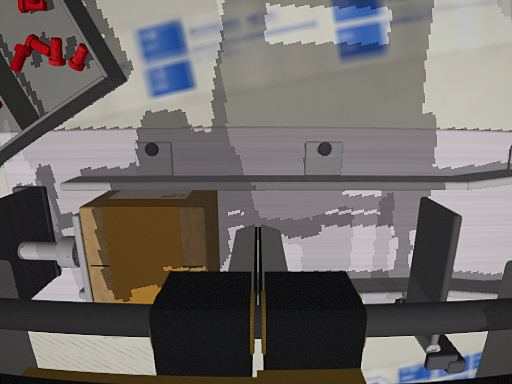

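The flap (column ~435) is shut behind the fingers, and there is a clear gap on both sides. Now I'll move straight up.

>>> step_arm:
  steps:
    - {"x":0,"y":0,"z":-0.02,"ax":0,"ay":0,"az":0,"claw":0.0}
    - {"x":0,"y":0,"z":-0.03,"ax":0,"ay":0,"az":0,"claw":0.0}
    - {"x":0,"y":0,"z":-0.035,"ax":0,"ay":0,"az":0,"claw":0.0}
    - {"x":0,"y":0,"z":-0.04,"ax":0,"ay":0,"az":0,"claw":0.0}
    - {"x":0,"y":0,"z":-0.03,"ax":0,"ay":0,"az":0,"claw":0.0}

```text
time_s: 14.13
ee_pos: [0.486, -0.0546, 0.1708]
eef_rot: [3.139, -0.013, 2.942]
force: [0.2, -0.0, 0.2]
grip_width: 0.0007
```

>>> step_arm:
  steps:
    - {"x":0,"y":0,"z":-0.02,"ax":0,"ay":0,"az":0,"claw":0.0}
    - {"x":0,"y":0,"z":0,"ax":0,"ay":0,"az":0,"claw":0.0}
    - {"x":0,"y":0,"z":0,"ax":0,"ay":0,"az":0,"claw":0.0}

```text
time_s: 14.38
ee_pos: [0.4881, -0.0554, 0.1987]
eef_rot: [3.14, -0.002, 2.942]
force: [0.0, 0.3, -0.3]
grip_width: 0.0004
```

```bash
python3 to.py .53 .14 .016 168.55;  python3 - <<'E'
from h import *
PT,b,D=shot('wrist','w17')
p=np.array([np.radians(-101.45),.5083,.034])
C=cloud(PT,D).reshape(-1,3);d=C[:,:2]-p[1:];c,s=np.cos(p[0]),np.sin(p[0]);l=np.c_[d@[c,s],d@[-s,c]]*1000
m=(np.abs(C[:,2]-.054)<.003)&(np.abs(l[:,0]-140)<36)&(np.abs(l[:,1])<45)
print(np.median(C[m][:,2]),np.percentile(l[m],[0.5,99.5],axis=0),cv2.minAreaRect(l[m].astype(np.float32)))
f=(C[:,2]>.035)&(C[:,2]<.067)&(np.abs(l[:,0])<70)&(l[:,1]<30)&(l[:,1]>-50)
print('flap',np.polyfit(l[f][:,1],l[f][:,0],1),l[f].min(0),l[f].max(0))
E
```

```text
14.3833 [ 0.4881 -0.0554  0.1987] [ 3.1397 -0.0022  2.9424] F [ 0.0367  0.2654 -0.2635] 0.0003920646249537876 v 0.028057496437362713
shift [-0.0028  0.1995  0.1831] turn [ 0.1101 -0.1253  0.0366]
lane tcp [91.6094 -2.0665] F lane -0.26742268596926305 -0.016713070416045743
0.0535890099385328 [[114.00708196 -31.44311081]
 [172.94268628  28.27834518]] ((143.66592407226562, -1.7623157501220703), (60.5771598815918, 59.90684127807617), 89.65623474121094)
flap [-0.01172607  2.16800554] [ -4.31669722 -30.86320387] [ 3.66518379 29.81554446]
```

View pics/w17.png

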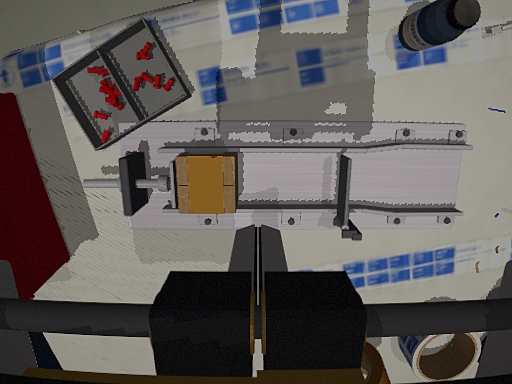

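Final view: the carton is against the pad at lane (144, −2) mm and upright, the flap is shut (slope about 0.01 rad), and the hand is clear. Handing in.

```bash
python3 -c "
from station import ticket
print(ticket.hand_in())"
```

```text
the job is handed in; nothing more can be done
None
```

I set the carton in the infeed and pushed it through the gate with closed fingers. I held it against the sprung pad, backed off 14 mm, lifted straight up and handed in at about 14.4 s of the 64 s allowed. No verdict was reported.

**Infeed:** before the push, the carton measured at lane (−105, +2) mm, square and level, with the flap shut.

**Gate:** the wrist picture at the start of the gate showed the flap swinging open, and the carton stayed square in the lane. The wrist force read about 14 N for a moment there, then 2 to 6 N through the gate.

**End stop:** the push read about 11 to 13 N for 0.6 s, after an earlier 0.2 s spell at 11 N and a short dip to 7 N. With 1 to 4 N of friction, that puts roughly 7 to 12 N on the pad. I could not measure the pad force directly.

**Last check:**

| Item | Measured | Allowed |
|---|---|---|
| Carton centre along the lane | 144 mm past the gate | 104 to 160 mm |
| Carton off the middle line | −2 mm | within 9 mm |
| Carton top above the bench | 53.6 mm (about 54 expected) | – |
| Flap angle | about 0.01 rad | below 0.06 rad |

The hand was clear at z ≈ 0.20 m with no contact force. I did not re-measure the bystanders, but the arm passed well clear of them.

**Disagreement:** separate estimates of the lane's position differed by about 1.5 mm along its length, which does not affect the result.

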